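# Serve a honey tasting and clear the used cups at a nut stall

## Task

Serve the next honey tasting and clear up at the stall: stand the small handled pan on the drip plate under the honey pump's spout, press the pump head fully down, let it spring back up, then set the pan upright near the middle of the round wooden board. Also gather all the used steel tasting cups that stand about, nesting them upright and fully home in the one that already stands in the shallow red tray, so that they form one straight stack there. The clearing and the serving may be done in either order; do not disturb the honey jars, the price card and the tongs, and do not tip the pan.

Things in the scene. Friction and masses are not known exactly. Their poses are not given: they have to be found in the camera images.
- station: honey pump, fixed, sizes in mm: amber canister (dia 96, body 128 high, neck collar up to 158) on a steel base plate 8 thick and 120 wide that runs 167 towards the spout side and 57 to the other side. Origin: on the canister's axis at table height, z up; the spout points along its -x.
- pump (a joint): pump head on the canister: slides straight down, value 0 up (at rest) to 0.018 m fully down; a spring resists with about 4 N at the start and 8 N fully down and pushes it back up.
- pump_top (a point): centre of the flat top (dia 35) of the pump head, 200 above the table when up; press here straight down.
- spout (a point): outlet of the spout (tube dia 11), which moves with the pump head; it overhangs the drip plate by 105 from the canister's axis and opens downwards 159 above the table when up, 141 when pressed. The pan must come in low, from the side.
- drip (a point): centre of the drip plate (dia 84), straight below the spout, on the base plate's top, 8 above the table; the pan stands here while the pump is pressed.
- pan: small copper pan, 150 g: round, height 38, base dia 60, rim dia 70, open top; a straight dark handle 14 wide and 14 high sticks out along its -x, from 33 to 139 from its centre, its middle line 31 above the underside. Origin: centre of the underside, z up.
- pan_grip (a point): point on the handle's middle line where the pan is well held, 95 from the pan's axis, 31 above its underside.
- board: round wooden serving board, fixed, dia 170, 14 thick. Origin: centre of its underside.
- tray: shallow red returns tray, fixed, 180 x 180 outside, walls 24 high and 4 thick, floor 4 thick. Origin: centre of its underside.
- cup0: steel tasting cup, open top, 72 high, 90 g: tapered body (foot dia 47, dia 60 at height 46), then a wider straight collar (outer dia 68, inner 63, height 46 to 72), best held there and no lower. Thick heavy base, floor 26 high inside; fully home, one foot rests on the other's floor: origins 26 apart. Origin: centre of underside, z up. Stands in the red tray, stays as bottom of the stack.
- cup1: used steel tasting cup, open top, 72 high, 90 g: tapered body (foot dia 47, dia 60 at height 46), then a wider straight collar (outer dia 68, inner 63, height 46 to 72), best held there and no lower. Thick heavy base, floor 26 high inside; fully home, one foot rests on the other's floor: origins 26 apart. Origin: centre of underside, z up. Two to four of cup1..cup4 are present.
- cup2: same as cup1 (may be absent).
- cup3: same as cup1 (may be absent).
- cup4: same as cup1 (may be absent).
- jar1: sealed honey jar, bystander: dia 62, height 78, origin at the centre of its underside.
- jar2: sealed honey jar like jar1, bystander.
- card: blank price card in a wooden foot, bystander: 60 wide (y), 40 deep, 78 high; origin at the centre of its underside.
- tongs: wooden tongs lying on the table, bystander: 155 long, 36 wide, 10 high; origin at its middle on its underside.
Mind the look-alikes: they are no part of the job. Leave any green or pink look-alike of the pan alone.

How it is judged (in metres and radians):
On the way, in this order (a step that is already met when the one before it is completed fails the run):
1. the pump head is pressed fully down while the pan stands on the drip plate under the spout (value of joint pump above 0.015 m and horizontal distance between pan and spout below 0.025 m and height (world z) of pan below 0.02 m and angle between pan's own z axis and vertical below 0.12 rad), for 0.1 s.
2. the pump head has sprung back up (value of joint pump below 0.003 m), for 0.1 s.
At the end, for the whole second after the job is handed in: Pan upright, at rest on the board within 45 mm of its centre; pump head up; every cup present upright and at rest in one stack on cup0 (axes within 12 mm), each within 4 mm of fully home in another; cup0 upright on the tray floor within 75 mm of its centre (horizontal distance between cup0 and tray below 0.075 m and height (world z) of cup0 below 0.01 m and angle between each of cup0, cup1, cup2, cup3, cup4, pan's own z axis and vertical below 0.08 rad and horizontal distance between each of cup1, cup2, cup3, cup4 and cup0 below 0.012 m and (distance between cup1 and cup0 below 0.03 m or distance between cup1 and cup2 below 0.03 m or distance between cup1 and cup3 below 0.03 m or distance between cup1 and cup4 below 0.03 m) and linear speed of each of cup1, cup2, cup3, cup4, pan below 0.03 m/s and (distance between cup2 and cup0 below 0.03 m or distance between cup2 and cup1 below 0.03 m or distance between cup2 and cup3 below 0.03 m or distance between cup2 and cup4 below 0.03 m) and (distance between cup3 and cup0 below 0.03 m or distance between cup3 and cup1 below 0.03 m or distance between cup3 and cup2 below 0.03 m or distance between cup3 and cup4 below 0.03 m) and (distance between cup4 and cup0 below 0.03 m or distance between cup4 and cup1 below 0.03 m or distance between cup4 and cup2 below 0.03 m or distance between cup4 and cup3 below 0.03 m) and horizontal distance between pan and board below 0.045 m and z of pan in the frame of board between 0.01 and 0.019 m and value of joint pump below 0.003 m); the robot touches nothing.
It fails at once if the jar1 is disturbed (moved more than 30 mm) (distance of jar1 from where it was at the start of the episode above 0.03 m).
It fails at once if the jar2 is disturbed (moved more than 30 mm) (distance of jar2 from where it was at the start of the episode above 0.03 m).
It fails at once if the card is disturbed (moved more than 30 mm) (distance of card from where it was at the start of the episode above 0.03 m).
It fails at once if the tongs is disturbed (moved more than 30 mm) (distance of tongs from where it was at the start of the episode above 0.03 m).
It fails at once if the pan is tipped (more than about 45 degrees) (angle between pan's own z axis and vertical above 0.8 rad).
Of cup1, cup2, cup3, cup4 only 2 to 4 are there at a start; the rules pass over those that are not, and their reading is None.
At some moment in a run one of pan, cup1, cup2, cup3, cup4 may be knocked a few centimetres aside while the robot is not near it.
It also fails if it takes over 210 s, if anything falls off the work surface, if the arm or the gripper's body presses on something with over 40 N, if the wrist force passes 120 N, or if a joint passes its speed limit or range.

## Robot

A 7-joint arm with a two-finger parallel gripper is mounted at the origin on the work surface. World frame = base frame: x ahead of the robot, y to its left, z up, the work surface at z = 0. Lengths are in mm, angles in rad, forces in N, time in s.
With the tool pointing down it reaches from about 425 to 875 mm from the base axis. Payload 4.7 kg.
Tool frame: the origin (TCP) lies midway between the tips of the shut fingers; the grasp point (between the pads) lies 19 mm behind it; z points along the fingers, x is the direction in which the jaws open and shut, and the axes are right-handed (so a half turn about z gives the same grasp; the last joint's range is limited). The gripper opens to 85 mm and grips with 20 to 120 N. Pads are 22 mm wide; open, the fingers measure 114 mm over their backs; the gripper's body (76 mm by 85 mm) begins 54 mm behind the grasp point. The pads swing forward as they close: fully open they stand 13 mm farther back than shut.
Start: joints at [1.218, 0.321, -0.07, 1.45, 0.023, 1.371, -0.057], TCP at [233.091, -606.789, 231.349] pointing down, gripper open.
Joint ranges: [-2.86, 2.86], [-0.3, 2.09], [-1.38, 1.24], [0.06, 2.45], [-1.56, 4.7], [0.09, 2.05], [-2.69, 2.69]. Speed limits (rad/s): [2.57, 2.57, 3.14, 3.14, 3.14, 3.14, 3.14].

## Interface

Orientations are given as a rotation vector (axis times angle).
In Python, from bench import * gives the robot as it stands. The module is installed in compiled form; this text tells all that it offers.
- The arm moves only by the tool apply_moves, never from a script. Its argument "commands" is a list of rows, each a list of 2 entries, a list of its own where there are three numbers: the shift along the tool's x, y, z in mm, then the turn, a rotation vector about the tool's x, y, z in degrees. In form: [[[tx, ty, tz], [wx, wy, wz]], ...]. A call has 1 to 20 rows; each row is the pose to reach, as a shift and turn from the pose measured when the call began, along the tool's axes at that moment; what a row does not reach only later rows make up. A row lasts 1/12 s, in which the tool goes at most 41.7 mm and 7.16 degrees, less where a joint would pass 70% of its speed; a pose out of reach is approached as far as the arm can. A call with a gripper value outside its range is refused whole. "grip" is the finger opening in mm, from 0 to 85.4, set as the call begins (left out, the last holds). The fingers move at their own pace and stop on an object; "squeeze" is the grip in N (left out, the last holds). Time passes only in rows, so rows that repeat a pose let the fingers close. It gives the time, the measured TCP pose, the force and the opening at its end, in the units of the state.
- read_state(): the state, without advancing time (a new reading comes with each control period).
- read_camera(name): name is "side" or "top" or "wrist"; returns (picture, depth): 384x512x3 uint8, red, green, blue; 384x512 float32, mm along the optical axis (not along the pixel's ray), 0 where there is no reading.
- calibration(name): a dict with "fx", "fy", "cx", "cy" (pixels), "k1" (the pictures are not rectified: a ray, as slopes to the right and down, at radius r is drawn at 1 + k1 r^2 times it, then the intrinsics apply), "R" (3x3) and "t" (3): a world point X has camera coordinates R X + t. Camera axes: x right, y down, z forward; pixel columns grow to the right and rows downward; lengths in mm; the calibration is good to about 2 mm. A picture is of the moment at which its call begins: read the wrist's pose just before it. calibration takes no time and is no camera call; for the wrist camera it gives the pose at the moment of the call.
- sign_off(): hands the job in, once; it reports no verdict.
The state is a dict: "t": time; "joint_pos": joint angles; "qvel": joint speeds; "joint_torque": joint torques, N m; "eef_pos": TCP position; "tcp_rot": TCP orientation; "force": force on the tool from outside, world axes, zero at the start; "torque": the same for the moment, N m; "opening": opening from 0.0 (shut) to 1.0 (fully open).
Only numpy, scipy, OpenCV 4.12 (cv2) and the standard library are available. Lean on these libraries where they do the work, as an engineer would, in place of code of your own. Each camera call takes 0.05 s, during which the arm holds its last target.

## Working session

There is one attempt and no reset: what is moved stays moved. The work goes in short steps, Python scripts to look and compute and a tool call to move; the robot and the scene stay as the last step left them, time stands still between calls to the robot, and variables do not carry over. Pictures are saved under pics/ and viewed, and the job is handed in when it is done.

Besides the shell and the picture viewer there is one more tool, called after "Emit:" as name(argument=value, ...), one argument or row to a line, values as JSON. apply_moves: Moves the arm, as the interface text tells. Its arguments: {"type":"object","properties":{"commands":{"type":"array","items":{"type":"array"}},"grip":{"type":"number"},"squeeze":{"type":"number"}},"required":["commands"]}

```bash
mkdir -p pics; cat > h.py <<'E'
from bench import *
import numpy as np, cv2
from scipy.spatial.transform import Rotation as Ro
def snap(n,fn):
    c=calibration(n); im,d=read_camera(n)
    cv2.imwrite('pics/'+fn+'.png',im[:,:,::-1]); np.savez('pics/'+fn+'.npz',im=im,d=d,**{k:np.array(v) for k,v in c.items()})
    return im,d,c
def load(fn):
    z=np.load('pics/'+fn+'.npz'); return z['im'],z['d'],z
def slopes(c,uv):
    K=np.array([[c['fx'],0,c['cx']],[0,c['fy'],c['cy']],[0,0,1]],float)
    return cv2.undistortPoints(np.array(uv,float).reshape(-1,1,2),K,np.array([float(c['k1']),0,0,0])).reshape(-1,2)
def onplane(c,uv,z):
    s=slopes(c,uv); R=np.array(c['R']); t=np.array(c['t']).ravel()
    d=np.c_[s,np.ones(len(s))]@R; o=-R.T@t
    return o+d*((z-o[2])/d[:,2])[:,None]
def cloud(c,d):
    v,u=np.nonzero(d>0); s=slopes(c,np.c_[u,v]); D=d[v,u]
    P=(np.c_[s*D[:,None],D]-np.array(c['t']).ravel())@np.array(c['R'])
    return P,u,v
def proj(c,X):
    R=np.array(c['R']); t=np.array(c['t']).ravel(); X=np.atleast_2d(X)
    K=np.array([[c['fx'],0,c['cx']],[0,c['fy'],c['cy']],[0,0,1]],float)
    return cv2.projectPoints(X.astype(float),cv2.Rodrigues(R)[0],t,K,np.array([float(c['k1']),0,0,0]))[0].reshape(-1,2)
E
python3 - <<'E'
from h import *
s=read_state();print(s)
for n in('top','side','wrist'):
    im,d,c=snap(n,n+'0');print(n,{k:np.round(v,3).tolist() for k,v in c.items()})
E
```

```text
{'t': 0.0, 'joint_pos': array([ 1.21811034,  0.32181881, -0.07011417,  1.45168716,  0.0225585 ,
        1.37078234, -0.05691663]), 'qvel': array([-0.00030965,  0.00067676, -0.00040953,  0.000386  ,  0.00111391,
        0.00132959,  0.00059585]), 'joint_torque': array([-3.54869835e-04, -4.93585360e+01, -3.82635221e-01, -3.14330828e+01,
        1.27318333e-02,  1.13724562e-02,  1.40831406e-05]), 'eef_pos': array([ 232.89243027, -606.26716032,  230.22032841]), 'tcp_rot': array([-2.58847774e+00,  1.77843850e+00,  2.51291234e-03]), 'force': array([-0.24493277, -1.07782715,  0.64817849]), 'torque': array([0.00275433, 0.0243182 , 0.00206792]), 'opening': 0.9991240112898754}
top {'fx': 362.024, 'fy': 362.024, 'cx': 253.158, 'cy': 189.443, 'k1': -0.052, 'R': [[-0.028, -0.999, -0.026], [-0.992, 0.031, -0.12], [0.121, 0.023, -0.992]], 't': [131.007, 607.835, 1382.628]}
side {'fx': 493.949, 'fy': 493.949, 'cx': 254.282, 'cy': 202.429, 'k1': 0.053, 'R': [[-0.874, -0.487, 0.005], [-0.307, 0.542, -0.782], [0.378, -0.685, -0.623]], 't': [548.751, 237.914, 1482.65]}
wrist {'fx': 335.64, 'fy': 335.64, 'cx': 254.355, 'cy': 194.158, 'k1': -0.042, 'R': [[0.358, -0.934, -0.002], [-0.892, -0.342, 0.297], [-0.278, -0.105, -0.955]], 't': [-649.55, -37.044, 380.181]}
```

View pics/top0.png

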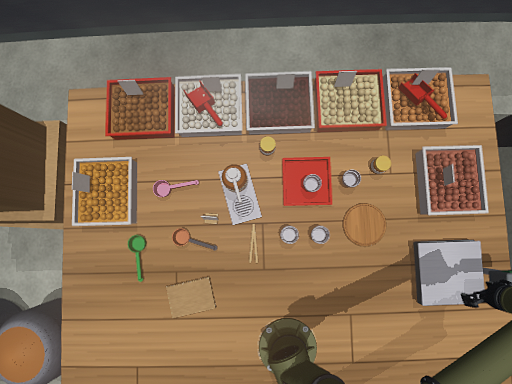

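View pics/side0.png

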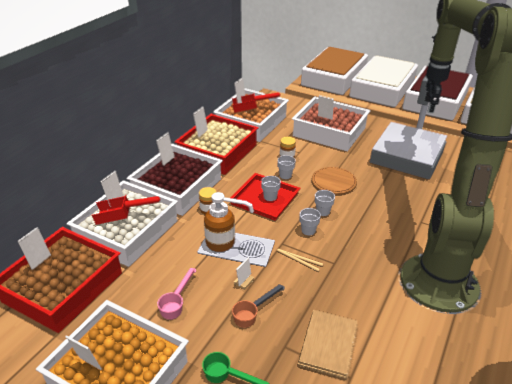

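View pics/wrist0.png

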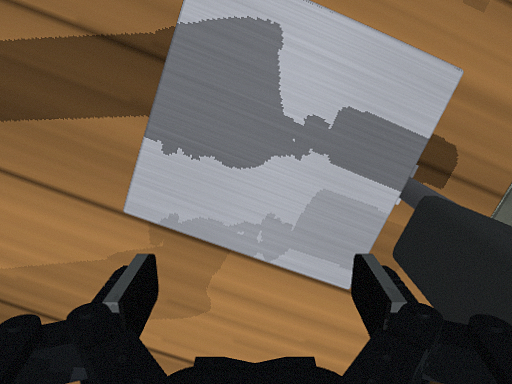

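The top view shows the tray cup at (313,184) and loose cups at (350,178), (289,234) and (319,234). The pan is at (182,237) with its handle towards (215,246). The pump is at (235,175) with the plate at (243,208), and the board at (364,224).

```bash
python3 - <<'E'
from h import *
for n in('top','side'):
    im,d,c=load(n+'0'); P,u,v=cloud(c,d); H=np.zeros(d.shape); H[v,u]=P[:,2]
    hsv=cv2.cvtColor(im,cv2.COLOR_RGB2HSV)
    print(n,'table z',np.median(P[(abs(P[:,2])<15)&(P[:,0]>300)&(P[:,0]<700)][:,2]))
    if n=='top':
        X=np.zeros(d.shape+(3,));X[v,u]=P
        m=((H>12)&(H<260)&(X[...,0]>380)&(X[...,0]<850)&(abs(X[...,1])<650)).astype(np.uint8)
        k,L,st,ce=cv2.connectedComponentsWithStats(m)
        for i in range(1,k):
            if st[i,4]>15:
                q=X[L==i]; hi=q[q[:,2]>np.percentile(q[:,2],95)-8]
                print(ce[i].round(),st[i,4],q.mean(0).round(),'max',np.percentile(q[:,2],97).round(),'top mean',hi.mean(0).round(), im[L==i].mean(0).round())
        # cups ring via contour on plane 72
        for (a,b) in [(313,184),(350,178),(289,234),(319,234)]:
            mm=(H>60)&(H<85); yy,xx=np.nonzero(mm[b-14:b+15,a-14:a+15]); 
            (cx,cy),r=cv2.minEnclosingCircle(np.c_[xx+a-14,yy+b-14].astype(np.float32)); print((a,b),(cx,cy),r,onplane(c,[(cx,cy)],72).round(1))
E
```

```text
top table z 0.2506381081261858
[415. 125.] 342 [ 844. -536.   60.] max 90.0 top mean [ 844. -535.   86.] [143. 137. 136.]
[349. 127.] 388 [ 846. -275.   59.] max 90.0 top mean [ 845. -273.   86.] [142.  75.  57.]
[280. 129.] 399 [845.   1.  60.] max 90.0 top mean [844.   1.  86.] [150. 144. 143.]
[210. 132.] 401 [845. 278.  59.] max 90.0 top mean [844. 279.  85.] [151. 146. 144.]
[145. 134.] 322 [845. 538.  60.] max 90.0 top mean [844. 534.  86.] [137.  55.  43.]
[268. 145.] 242 [779.  51.  70.] max 83.0 top mean [784.  51.  78.] [179. 157.  95.]
[435. 181.] 2225 [ 619. -588.   74.] max 163.0 top mean [ 631. -600.  161.] [128.  99.  89.]
[380. 164.] 285 [ 691. -383.   67.] max 83.0 top mean [ 695. -390.   79.] [167. 142.  83.]
[125. 191.] 1356 [618. 613.  66.] max 88.0 top mean [620. 611.  84.] [157. 127.  92.]
[308. 180.] 499 [ 645. -104.   24.] max 30.0 top mean [ 643. -102.   25.] [179.  61.  51.]
[235. 179.] 631 [638. 176. 140.] max 201.0 top mean [633. 176. 198.] [156. 133. 117.]
[351. 178.] 269 [ 644. -271.   42.] max 72.0 top mean [ 641. -268.   70.] [147. 140. 143.]
[312. 183
[... 451 characters left out ...]
-139.   40.] max 74.0 top mean [ 430. -137.   72.] [163. 158. 162.]
[192. 241.] 211 [418. 358.  33.] max 43.0 top mean [415. 348.  38.] [114.  88.  76.]
[135. 243.] 106 [415. 584.  29.] max 42.0 top mean [415. 582.  38.] [68. 99. 54.]
[435. 242.] 156 [ 386. -573.   61.] max 80.0 top mean [ 383. -576.   76.] [116. 114. 117.]
(313, 184) (312.5, 182.5) 8.860122680664062 [[ 627. -116.   72.]]
(350, 178) (351.3235168457031, 177.89215087890625) 8.92893123626709 [[ 640.1 -265.6   72. ]]
(289, 234) (289.68988037109375, 234.46202087402344) 9.03200912475586 [[432.2 -20.9  72. ]]
(319, 234) (319.9015808105469, 234.61810302734375) 8.870014190673828 [[ 428.2 -134.5   72. ]]
side table z 1.041355967108032
```

```bash
python3 - <<'E'
import cv2
i=cv2.imread('pics/top0.png');cv2.imwrite('pics/tz.png',cv2.resize(i[140:290,120:400],None,fx=2.8,fy=2.8,interpolation=cv2.INTER_CUBIC))
E
```

```text
(no output)
```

View pics/tz.png

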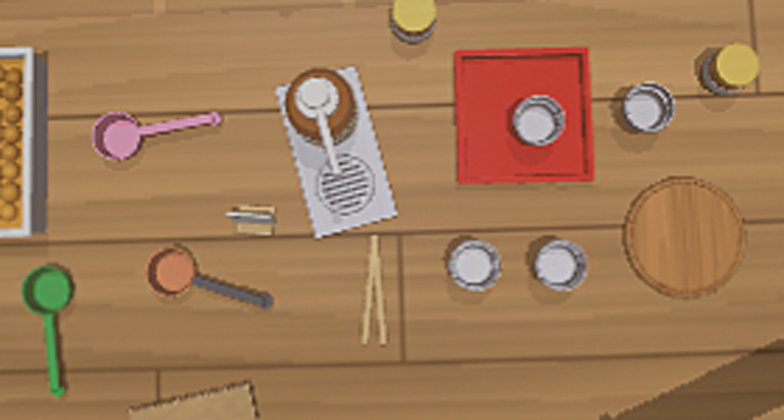

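```bash
cat >> h.py <<'E'
def to(x,y,z,yaw=0,s=None):
    "TCP target, tool down, tool x at yaw deg in world -> shift (tool), turn (deg)"
    s=s or read_state(); R0=Ro.from_rotvec(s['tcp_rot'])
    Rt=Ro.from_euler('z',yaw,degrees=True)*Ro.from_rotvec([np.pi,0,0])
    sh=R0.inv().apply(np.array([x,y,z])-s['eef_pos']); tu=(R0.inv()*Rt).as_rotvec(degrees=True)
    print('shift',sh.round(1),'turn',tu.round(2),'| now',s['eef_pos'].round(1),'rows>=',max(np.linalg.norm(sh)/41.7,np.linalg.norm(tu)/7.16).round(1), 't',round(s['t'],1),'F',s['force'].round(1),'op',round(s['opening']*85.4,1))
def wcam():
    c=calibration('wrist'); R=np.array(c['R']);print('cam pos',(-R.T@np.array(c['t']).ravel()).round(1),'axis',R[2].round(3))
E
python3 - <<'E'
from h import *
wcam(); to(480,-80,260,0)
E
```

```text
cam pos [ 304.9 -579.5  373.1] axis [-0.278 -0.105 -0.955]
shift [-402.8 -419.4  -29. ] turn [-5.000e-02  8.000e-02 -6.898e+01] | now [ 232.9 -606.4  230.5] rows>= 14.0 t 0.1 F [-1.2  0.5 -0.2] op 85.3
```

Emit:
apply_moves(
  commands=[
    [[-34,-35,-3],[0,0,-6]],
    [[-67,-70,-6],[0,0,-12]],
    [[-100,-105,-9],[0,0,-18]],
    [[-134,-140,-12],[0,0,-24]],
    [[-168,-175,-15],[0,0,-30]],
    [[-200,-210,-18],[0,0,-36]],
    [[-234,-245,-20],[0,0,-42]],
    [[-268,-280,-22],[0,0,-48]],
    [[-300,-315,-25],[0,0,-54]],
    [[-334,-350,-27],[0,0,-60]],
    [[-368,-385,-29],[0,0,-66]],
    [[-403,-419,-29],[0,0,-69]],
    [[-403,-419,-29],[0,0,-69]],
    [[-403,-419,-29],[0,0,-69]],
  ],
  grip=85,
)

```text
t: 1.32
eef_pos: [479.8, -77.8, 260.2]
tcp_rot: [-3.141, -0.001, 0.0]
force: [0.3, -0.3, 0.2]
opening: 0.998
```

```bash
python3 - <<'E'
from h import *
wcam(); to(480,-80,260,0); snap('wrist','w1')
E
```

```text
cam pos [480.7  -2.  402.9] axis [ 0.    -0.297 -0.955]
shift [0.2 2.2 0.2] turn [-0.04  0.01  0.03] | now [479.8 -77.8 260.2] rows>= 0.1 t 1.3 F [ 0.3 -0.3  0.2] op 85.2
```

View pics/w1.png

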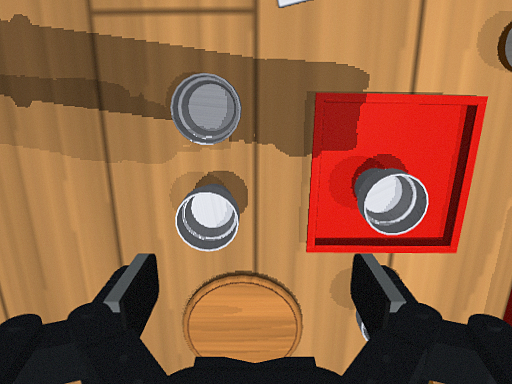

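The wrist view shows cup A at (206,108), cup B at (208,221), cup0 at (393,203) and the board at (242,320).

```bash
cat >> h.py <<'E'
from scipy.optimize import least_squares
def rim(c,d,guess,ztop,R=34,tol=6):
    "cup rim centre: highest depth points near guess -> their rays onto plane z=ztop, circle fit of the outer edge"
    P,u,v=cloud(c,d)
    near=np.hypot(P[:,0]-guess[0],P[:,1]-guess[1])<R+25
    m=near&(abs(P[:,2]-ztop)<tol)
    M=np.zeros(d.shape,np.uint8); M[v[m],u[m]]=1
    M=cv2.morphologyEx(M,cv2.MORPH_CLOSE,np.ones((3,3)))
    k,L,st,_=cv2.connectedComponentsWithStats(M); i=1+np.argmax(st[1:,4])
    cs,_=cv2.findContours((L==i).astype(np.uint8),cv2.RETR_EXTERNAL,cv2.CHAIN_APPROX_NONE)
    q=cv2.convexHull(max(cs,key=len)).reshape(-1,2)
    X=onplane(c,q,ztop)[:,:2]
    f=lambda p:np.hypot(X[:,0]-p[0],X[:,1]-p[1])-p[2]
    r=least_squares(f,[guess[0],guess[1],R],loss='soft_l1')
    print('rim',r.x.round(1),'rms',np.sqrt((f(r.x)**2).mean()).round(2),'n',m.sum(),'zmed',np.median(P[m,2]).round(1))
    return r.x
E
python3 - <<'E'
from h import *
im,d,c=load('w1')
rim(c,d,(432,-21),72);rim(c,d,(428,-135),72);rim(c,d,(627,-116),76)
im,d,c=load('top0')
for g,z in (((432,-21),72),((428,-135),72),((627,-116),76),((640,-266),72)): rim(c,d,g,z,tol=10)
E
```

```text
rim [433.6 -19.7  33.9] rms 0.1 n 624 zmed 71.5
rim [ 430.1 -135.6   34.2] rms 0.37 n 616 zmed 71.3
rim [ 626.5 -114.5   34.3] rms 0.55 n 726 zmed 75.1
rim [429.1 -19.7  30.3] rms 0.49 n 44 zmed 71.2
rim [ 428.7 -137.    31.1] rms 0.3 n 42 zmed 71.5
rim [ 627.3 -116.4   32.9] rms 0.47 n 47 zmed 74.5
rim [ 641.5 -267.3   32.7] rms 0.35 n 51 zmed 70.2
```

```bash
python3 - <<'E'
from h import *
to(433.6,-19.7,140); to(433.6,-19.7,42)
E
```

```text
shift [-49.1 -48.2 120.9] turn [-0.35 -0.18  0.69] | now [482.9 -68.  260.8] rows>= 3.3 t 1.4 F [1.7 6.8 1.1] op 85.0
shift [-49.5 -47.6 218.9] turn [-0.35 -0.18  0.69] | now [482.9 -68.  260.8] rows>= 5.5 t 1.4 F [1.7 6.8 1.1] op 85.0
```

```bash
python3 - <<'E'
from h import *
for i in range(3):
  s=read_state(); print(s['eef_pos'].round(1),s['qvel'].round(3),s['force'].round(1),s['t'])
im,d,c=snap('wrist','w2'); wcam()
for i in range(3):
  s=read_state(); print(s['eef_pos'].round(1),s['qvel'].round(3),s['force'].round(1),s['t'])
rim(c,d,(432,-21),72);rim(c,d,(428,-135),72);rim(c,d,(627,-116),76)
im,d,c=load('w1');print(-np.array(c['R']).T@c['t'])
E
```

```text
[482.9 -68.  260.8] [ 0.025 -0.031  0.029  0.024 -0.025  0.023  0.201] [1.7 6.8 1.1] 1.3667
[482.9 -68.  260.8] [ 0.025 -0.031  0.029  0.024 -0.025  0.023  0.201] [1.7 6.8 1.1] 1.3667
[482.9 -68.  260.8] [ 0.025 -0.031  0.029  0.024 -0.025  0.023  0.201] [1.7 6.8 1.1] 1.3667
cam pos [481.3   3.5 403.5] axis [ 0.006 -0.294 -0.956]
[481.6 -71.8 260.6] [ 0.049 -0.006  0.105  0.022  0.061  0.018  0.071] [0.5 0.2 0.2] 1.4167
[481.6 -71.8 260.6] [ 0.049 -0.006  0.105  0.022  0.061  0.018  0.071] [0.5 0.2 0.2] 1.4167
[481.6 -71.8 260.6] [ 0.049 -0.006  0.105  0.022  0.061  0.018  0.071] [0.5 0.2 0.2] 1.4167
rim [433.6 -19.7  33.8] rms 0.11 n 611 zmed 71.5
rim [ 430.3 -135.1   34. ] rms 0.36 n 588 zmed 71.2
rim [ 626.5 -114.3   34.3] rms 0.58 n 708 zmed 75.0
[480.70874699  -2.04175383 402.85735627]
```

```bash
python3 - <<'E'
from h import *
to(433.6,-19.7,140)
E
```

```text
shift [-47.5 -52.2 120.7] turn [-0.24 -0.09  0.72] | now [481.6 -71.8 260.6] rows>= 3.4 t 1.4 F [0.5 0.2 0.2] op 85.1
```

Emit:
apply_moves(
  commands=[
    [[-6,-7,15],[0,0,0.7]],
    [[-12,-13,30],[0,0,0.7]],
    [[-18,-20,45],[0,0,0.7]],
    [[-24,-26,60],[0,0,0.7]],
    [[-30,-33,75],[0,0,0.7]],
    [[-36,-39,90],[0,0,0.7]],
    [[-42,-46,105],[0,0,0.7]],
    [[-46,-50,116],[0,0,0.7]],
    [[-47.5,-52,120.5],[0,0,0.7]],
    [[-47.5,-52,120.5],[0,0,0.7]],
    [[-47.5,-52,120.5],[0,0,0.7]],
    [[-47.5,-52,120.5],[0,0,0.7]],
    [[-47.5,-52,120.5],[0,0,0.7]],
  ],
)

```text
t: 2.5
eef_pos: [434.6, -20.3, 141.1]
tcp_rot: [-3.138, 0.0, -0.005]
force: [0.5, 0.2, 0.9]
opening: 0.993
```

```bash
python3 - <<'E'
from h import *
to(433.6,-19.7,42)
E
```

```text
shift [-1.3 -0.2 99.1] turn [-0.23 -0.18 -0.  ] | now [434.6 -20.3 141.1] rows>= 2.4 t 2.5 F [0.5 0.2 0.9] op 84.8
```

Emit:
apply_moves(
  commands=[
    [[-1,0,12],[0,0,0]],
    [[-1,0,24],[0,0,0]],
    [[-1,0,36],[0,0,0]],
    [[-1,0,48],[0,0,0]],
    [[-1,0,60],[0,0,0]],
    [[-1,0,72],[0,0,0]],
    [[-1,0,82],[0,0,0]],
    [[-1,0,90],[0,0,0]],
    [[-1,0,96],[0,0,0]],
    [[-1,0,99],[0,0,0]],
    [[-1,0,99],[0,0,0]],
    [[-1,0,99],[0,0,0]],
    [[-1,0,99],[0,0,0]],
  ],
)

```text
t: 3.58
eef_pos: [434.4, -19.9, 42.6]
tcp_rot: [-3.138, 0.0, -0.006]
force: [0.5, -0.8, 0.6]
opening: 0.995
```

```bash
python3 - <<'E'
from h import *
to(433.6,-19.7,42)
snap('wrist','w3')
E
```

```text
shift [-0.8 -0.2  0.6] turn [-0.21 -0.23 -0.  ] | now [434.4 -19.9  42.6] rows>= 0.0 t 3.6 F [ 0.5 -0.8  0.6] op 85.0
```

View pics/w3.png

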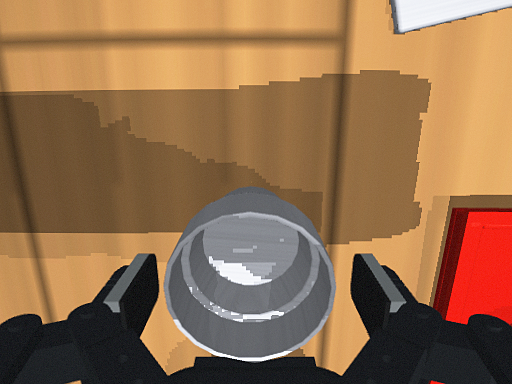

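The cup is centred between the pads (rim columns 168–333). Next I close the gripper.

Emit:
apply_moves(
  commands=[
    [[0,0,0],[0,0,0]],
    [[0,0,0],[0,0,0]],
    [[0,0,0],[0,0,0]],
    [[0,0,0],[0,0,0]],
    [[0,0,0],[0,0,0]],
    [[0,0,0],[0,0,0]],
    [[0,0,0],[0,0,0]],
    [[0,0,0],[0,0,0]],
  ],
  grip=55,
  squeeze=35,
)

```text
t: 4.3
eef_pos: [435.4, -20.0, 43.3]
tcp_rot: [-3.138, 0.0, -0.01]
force: [0.6, -0.4, 6.6]
opening: 0.783
```

```bash
python3 - <<'E'
from h import *
to(433.6,-19.7,160); to(626.4,-114.5,200)
E
```

```text
shift [  -1.1   -0.7 -116.7] turn [-0.19 -0.35 -0.01] | now [435.4 -20.   43.3] rows>= 2.8 t 4.3 F [ 0.6 -0.4  6.6] op 66.9
shift [ 192.    93.9 -155.8] turn [-0.19 -0.35 -0.01] | now [435.4 -20.   43.3] rows>= 6.3 t 4.3 F [ 0.6 -0.4  6.6] op 66.9
```

Emit:
apply_moves(
  commands=[
    [[0,0,-10],[0,0,0]],
    [[0,0,-25],[0,0,0]],
    [[0,0,-40],[0,0,0]],
    [[2,1,-58],[0,0,0]],
    [[8,4,-74],[0,0,0]],
    [[20,10,-88],[0,0,0]],
    [[36,18,-98],[0,0,0]],
    [[54,26,-106],[0,0,0]],
    [[72,35,-112],[0,0,0]],
    [[90,44,-112],[0,0,0]],
    [[108,53,-112],[0,0,0]],
    [[126,62,-112],[0,0,0]],
    [[144,71,-112],[0,0,0]],
    [[162,80,-112],[0,0,0]],
    [[176,87,-112],[0,0,0]],
    [[186,92,-112],[0,0,0]],
    [[191,94,-112],[0,0,0]],
    [[191,94,-112],[0,0,0]],
    [[191,94,-112],[0,0,0]],
    [[191,94,-112],[0,0,0]],
  ],
)

```text
t: 5.97
eef_pos: [624.9, -113.7, 156.1]
tcp_rot: [-3.138, -0.001, -0.008]
force: [0.0, 0.3, -1.2]
opening: 0.788
```

```bash
python3 - <<'E'
from h import *
to(626.4,-114.5,73.3)
im,d,c=snap('wrist','w4')
P,u,v=cloud(c,d); s=read_state()
rim(c,d,s['eef_pos'][:2],s['eef_pos'][2]+29)
E
```

```text
shift [ 1.1  1.1 82.8] turn [-0.2  -0.3   0.04] | now [ 624.9 -113.7  156.1] rows>= 2.0 t 6.0 F [ 0.   0.3 -1.2] op 67.3
rim [ 626.4 -112.2   35.1] rms 7.08 n 6216 zmed 184.0
```

View pics/w4.png

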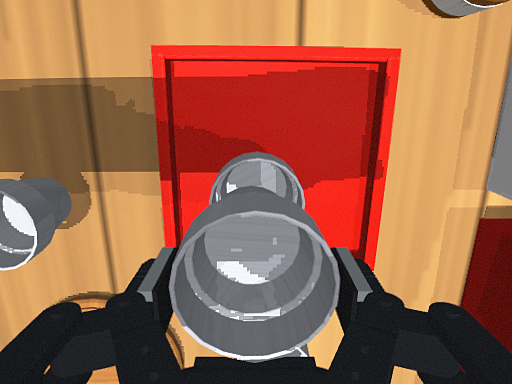

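Emit:
apply_moves(
  commands=[
    [[1,1,8],[0,0,0]],
    [[1,1,18],[0,0,0]],
    [[1,1,28],[0,0,0]],
    [[1,1,38],[0,0,0]],
    [[1,1,47],[0,0,0]],
    [[1,1,55],[0,0,0]],
    [[1,1,62],[0,0,0]],
    [[1,1,68],[0,0,0]],
    [[1,1,73],[0,0,0]],
    [[1,1,77],[0,0,0]],
    [[1,1,79],[0,0,0]],
    [[1,1,81],[0,0,0]],
    [[1,1,82],[0,0,0]],
    [[1,1,82.5],[0,0,0]],
    [[1,1,82.5],[0,0,0]],
  ],
)

```text
t: 7.27
eef_pos: [626.7, -114.6, 74.1]
tcp_rot: [-3.138, -0.001, -0.01]
force: [0.2, -0.3, -0.5]
opening: 0.787
```

```bash
python3 - <<'E'
from h import *
to(626.4,-114.5,73.3)
E
```

```text
shift [-0.3 -0.1  0.8] turn [-0.18 -0.36  0.04] | now [ 626.7 -114.6   74.1] rows>= 0.1 t 7.3 F [ 0.2 -0.3 -0.5] op 67.2
```

Down another 1 mm, then open and rise.

Emit:
apply_moves(
  commands=[
    [[0,0,0.5],[0,0,0]],
    [[0,0,1],[0,0,0]],
    [[0,0,1.2],[0,0,0]],
    [[0,0,1.2],[0,0,0]],
  ],
)

```text
t: 7.6
eef_pos: [627.1, -114.7, 73.4]
tcp_rot: [-3.139, -0.001, -0.011]
force: [0.8, 0.1, 1.7]
opening: 0.782
```

Emit:
apply_moves(
  commands=[
    [[0,0,0],[0,0,0]],
    [[0,0,0],[0,0,0]],
    [[0,0,0],[0,0,0]],
    [[0,0,0],[0,0,0]],
    [[0,0,0],[0,0,0]],
    [[0,0,0],[0,0,0]],
    [[0,0,-6],[0,0,0]],
    [[0,0,-14],[0,0,0]],
    [[0,0,-26],[0,0,0]],
    [[0,0,-40],[0,0,0]],
    [[0,0,-54],[0,0,0]],
    [[0,0,-70],[0,0,0]],
    [[0,0,-84],[0,0,0]],
    [[0,0,-95],[0,0,0]],
    [[0,0,-100],[0,0,0]],
    [[0,0,-100],[0,0,0]],
    [[0,0,-100],[0,0,0]],
  ],
  grip=85,
)

```text
t: 9.02
eef_pos: [626.3, -115.0, 173.4]
tcp_rot: [-3.139, -0.001, -0.011]
force: [0.6, 0.4, 0.1]
opening: 0.997
```

```bash
python3 - <<'E'
from h import *
im,d,c=snap('wrist','w5')
rim(c,d,(626.5,-114.5),102)
im,d,c=snap('top','t5')
rim(c,d,(429,-137),72,tol=10)
rim(c,d,(641.5,-267),72,tol=10)
to(430.2,-135.3,140)
E
```

```text
rim [ 626.4 -114.2   33.9] rms 0.24 n 1370 zmed 101.3
rim [ 428.7 -137.    31.1] rms 0.3 n 44 zmed 70.4
rim [ 640.7 -266.4   33.5] rms 0.0 n 6 zmed 71.0
shift [-195.7   20.4   31.2] turn [-0.18 -0.3   0.03] | now [ 625.7 -114.9  172.3] rows>= 4.8 t 9.1 F [-0.1 -0.1 -0.4] op 85.1
```

View pics/w5.png

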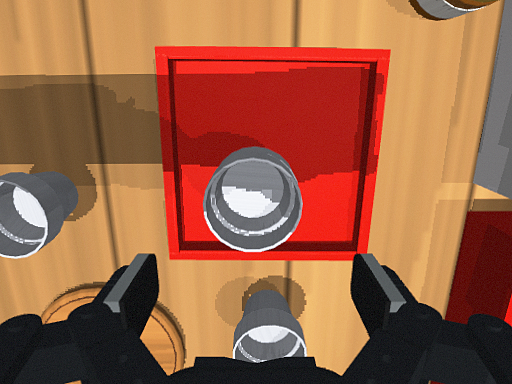

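Cup A is nested: its rim at (252,205) reads z≈101.3, as expected when fully home. Cup B is next.

Emit:
apply_moves(
  commands=[
    [[-8,1,0],[0,0,0]],
    [[-24,3,2],[0,0,0]],
    [[-44,5,5],[0,0,0]],
    [[-66,7,8],[0,0,0]],
    [[-88,9,12],[0,0,0]],
    [[-110,11,16],[0,0,0]],
    [[-132,14,20],[0,0,0]],
    [[-154,16,24],[0,0,0]],
    [[-172,18,27],[0,0,0]],
    [[-186,20,30],[0,0,0]],
    [[-194,20,31],[0,0,0]],
    [[-195.5,20.5,31],[0,0,0]],
    [[-195.5,20.5,31],[0,0,0]],
    [[-195.5,20.5,31],[0,0,0]],
    [[-195.5,20.5,31],[0,0,0]],
  ],
)

```text
t: 10.37
eef_pos: [431.4, -135.2, 140.5]
tcp_rot: [-3.138, -0.002, -0.01]
force: [0.0, -0.2, 0.6]
opening: 0.997
```

```bash
python3 - <<'E'
from h import *
im,d,c=snap('wrist','w6')
r=rim(c,d,(430.2,-135.3),72)
to(r[0],r[1],42)
E
```

```text
rim [ 429.8 -135.8   33.9] rms 0.28 n 1459 zmed 71.4
shift [-2.1  1.1 98.4] turn [-0.21 -0.35  0.08] | now [ 431.3 -135.1  140.4] rows>= 2.4 t 10.4 F [-0.5  1.5 -0.6] op 85.0
```

Emit:
apply_moves(
  commands=[
    [[-2,1,12],[0,0,0]],
    [[-2,1,24],[0,0,0]],
    [[-2,1,36],[0,0,0]],
    [[-2,1,48],[0,0,0]],
    [[-2,1,60],[0,0,0]],
    [[-2,1,72],[0,0,0]],
    [[-2,1,82],[0,0,0]],
    [[-2,1,90],[0,0,0]],
    [[-2,1,96],[0,0,0]],
    [[-2,1,98],[0,0,0]],
    [[-2,1,98],[0,0,0]],
    [[-2,1,98],[0,0,0]],
    [[-2,1,98],[0,0,0]],
  ],
)

```text
t: 11.5
eef_pos: [430.4, -135.9, 42.9]
tcp_rot: [-3.138, -0.002, -0.011]
force: [-0.8, -0.7, -0.0]
opening: 0.993
```

Emit:
apply_moves(
  commands=[
    [[0,0,0],[0,0,0]],
    [[0,0,0],[0,0,0]],
    [[0,0,0],[0,0,0]],
    [[0,0,0],[0,0,0]],
    [[0,0,0],[0,0,0]],
    [[0,0,0],[0,0,0]],
    [[0,0,0],[0,0,0]],
    [[0,0,0],[0,0,0]],
  ],
  grip=55,
)

```text
t: 12.17
eef_pos: [431.6, -136.3, 43.8]
tcp_rot: [-3.139, -0.002, -0.014]
force: [-0.1, 0.2, 5.5]
opening: 0.788
```

```bash
python3 - <<'E'
from h import *
to(626.4,-114.3,200)
E
```

```text
shift [ 196.3  -22.1 -154.4] turn [-0.13 -0.53  0.08] | now [ 431.6 -136.3   43.8] rows>= 6.0 t 12.2 F [-0.1  0.2  5.5] op 67.3
```

Emit:
apply_moves(
  commands=[
    [[0,0,-10],[0,0,0]],
    [[0,0,-25],[0,0,0]],
    [[0,0,-42],[0,0,0]],
    [[2,0,-60],[0,0,0]],
    [[8,-1,-78],[0,0,0]],
    [[20,-2,-96],[0,0,0]],
    [[36,-4,-112],[0,0,0]],
    [[54,-6,-126],[0,0,0]],
    [[72,-8,-135],[0,0,0]],
    [[90,-10,-138],[0,0,0]],
    [[110,-12,-138],[0,0,0]],
    [[130,-15,-138],[0,0,0]],
    [[148,-17,-138],[0,0,0]],
    [[165,-19,-138],[0,0,0]],
    [[180,-21,-138],[0,0,0]],
    [[190,-22,-138],[0,0,0]],
    [[195,-22,-138],[0,0,0]],
    [[195,-22,-138],[0,0,0]],
    [[195,-22,-138],[0,0,0]],
    [[195,-22,-138],[0,0,0]],
  ],
)

```text
t: 13.83
eef_pos: [624.4, -114.6, 183.5]
tcp_rot: [-3.14, -0.002, -0.013]
force: [0.7, -0.5, -0.6]
opening: 0.784
```

```bash
python3 - <<'E'
from h import *
to(626.4,-114.6,99.8)
E
```

```text
shift [ 1.4  0.2 83.7] turn [-0.11 -0.47  0.06] | now [ 624.4 -114.6  183.5] rows>= 2.0 t 13.8 F [ 0.7 -0.5 -0.6] op 67.0
```

Emit:
apply_moves(
  commands=[
    [[1.5,0,8],[0,0,0]],
    [[1.5,0,18],[0,0,0]],
    [[1.5,0,28],[0,0,0]],
    [[1.5,0,38],[0,0,0]],
    [[1.5,0,47],[0,0,0]],
    [[1.5,0,55],[0,0,0]],
    [[1.5,0,62],[0,0,0]],
    [[1.5,0,68],[0,0,0]],
    [[1.5,0,73],[0,0,0]],
    [[1.5,0,77],[0,0,0]],
    [[1.5,0,80],[0,0,0]],
    [[1.5,0,82],[0,0,0]],
    [[1.5,0,83],[0,0,0]],
    [[1.5,0,84],[0,0,0]],
    [[1.5,0,84],[0,0,0]],
    [[1.5,0,84],[0,0,0]],
  ],
)

```text
t: 15.17
eef_pos: [626.8, -114.4, 99.9]
tcp_rot: [-3.14, -0.002, -0.014]
force: [0.2, -0.3, -0.9]
opening: 0.79
```

Emit:
apply_moves(
  commands=[
    [[0,0,0],[0,0,0]],
    [[0,0,0],[0,0,0]],
    [[0,0,0],[0,0,0]],
    [[0,0,0],[0,0,0]],
    [[0,0,0],[0,0,0]],
    [[0,0,0],[0,0,0]],
    [[0,0,-6],[0,0,0]],
    [[0,0,-14],[0,0,0]],
    [[0,0,-26],[0,0,0]],
    [[0,0,-40],[0,0,0]],
    [[0,0,-54],[0,0,0]],
    [[0,0,-70],[0,0,0]],
    [[0,0,-84],[0,0,0]],
    [[0,0,-95],[0,0,0]],
    [[0,0,-100],[0,0,0]],
    [[0,0,-100],[0,0,0]],
    [[0,0,-100],[0,0,0]],
  ],
  grip=85,
)

```text
t: 16.58
eef_pos: [625.8, -114.7, 199.8]
tcp_rot: [-3.14, -0.002, -0.013]
force: [-0.5, 0.3, -0.2]
opening: 0.999
```

```bash
python3 - <<'E'
from h import *
im,d,c=snap('wrist','w7')
rim(c,d,(626.5,-114.5),128)
im,d,c=snap('top','t7')
rim(c,d,(641.5,-267),72,tol=10)
to(640,-266,160)
E
```

```text
rim [ 626.2 -114.    33.8] rms 0.23 n 1368 zmed 127.1Traceback (most recent call last):
  File "<stdin>", line 5, in <module>
  File "h.py", line 41, in rim
    k,L,st,_=cv2.connectedComponentsWithStats(M); i=1+np.argmax(st[1:,4])
                                                      ~~~~~~~~~^^^^^^^^^^
    return _wrapfunc(a, 'argmax', axis=axis, out=out, **kwds)
    return bound(*args, **kwds)
ValueError: attempt to get argmax of an empty sequence
```

View pics/w7.png

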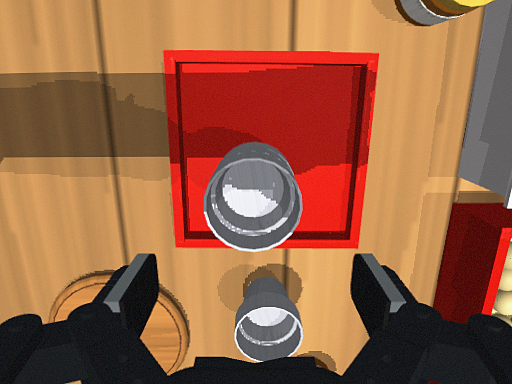

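View pics/t7.png

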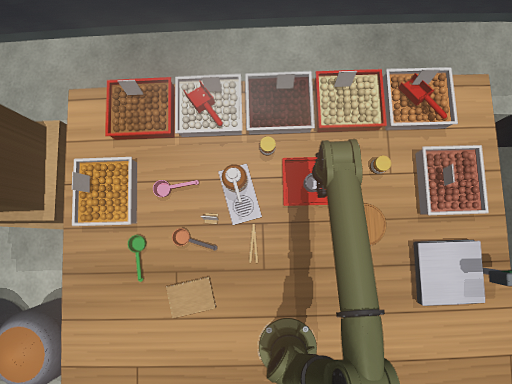

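```bash
python3 - <<'E'
from h import *
im,d,c=load('w7')
r=rim(c,d,(641,-266),72)
to(r[0],r[1],140)
E
```

```text
rim [ 641.3 -265.5   34.6] rms 0.72 n 793 zmed 70.4
shift [ 15.5 151.   58.6] turn [-0.13 -0.4   0.06] | now [ 625.3 -114.6  198.8] rows>= 3.9 t 16.7 F [-1.2 -0.   0.5] op 84.9
```

Emit:
apply_moves(
  commands=[
    [[1,8,0],[0,0,0]],
    [[2,22,0],[0,0,0]],
    [[4,40,0],[0,0,0]],
    [[6,58,0],[0,0,0]],
    [[8,76,4],[0,0,0]],
    [[10,94,10],[0,0,0]],
    [[12,112,20],[0,0,0]],
    [[13,128,32],[0,0,0]],
    [[14,140,42],[0,0,0]],
    [[15,148,50],[0,0,0]],
    [[15,151,56],[0,0,0]],
    [[15,151,59],[0,0,0]],
    [[15,151,59],[0,0,0]],
    [[15,151,59],[0,0,0]],
  ],
)

```text
t: 17.85
eef_pos: [641.4, -263.8, 139.9]
tcp_rot: [-3.139, -0.005, -0.012]
force: [0.1, 0.4, -0.1]
opening: 0.992
```

```bash
python3 - <<'E'
from h import *
im,d,c=snap('wrist','w8')
r=rim(c,d,(641.5,-265.3),72)
to(r[0],r[1],42)
E
```

```text
rim [ 641.6 -267.6   34. ] rms 0.31 n 1439 zmed 71.4
shift [-0.7  3.9 98.4] turn [-0.14 -0.47  0.18] | now [ 641.6 -264.   140.4] rows>= 2.4 t 17.9 F [-1.2  0.6  0.1] op 84.8
```

Emit:
apply_moves(
  commands=[
    [[-0.5,3.5,12],[0,0,0]],
    [[-0.5,3.5,24],[0,0,0]],
    [[-0.5,3.5,36],[0,0,0]],
    [[-0.5,3.5,48],[0,0,0]],
    [[-0.5,3.5,60],[0,0,0]],
    [[-0.5,3.5,72],[0,0,0]],
    [[-0.5,3.5,82],[0,0,0]],
    [[-0.5,3.5,90],[0,0,0]],
    [[-0.5,3.5,96],[0,0,0]],
    [[-0.5,3.5,98],[0,0,0]],
    [[-0.5,3.5,98],[0,0,0]],
    [[-0.5,3.5,98],[0,0,0]],
    [[-0.5,3.5,98],[0,0,0]],
  ],
)

```text
t: 18.98
eef_pos: [642.5, -267.4, 43.3]
tcp_rot: [-3.14, -0.005, -0.015]
force: [-0.4, 0.3, -0.9]
opening: 0.995
```

Emit:
apply_moves(
  commands=[
    [[0,0,0],[0,0,0]],
    [[0,0,0],[0,0,0]],
    [[0,0,0],[0,0,0]],
    [[0,0,0],[0,0,0]],
    [[0,0,0],[0,0,0]],
    [[0,0,0],[0,0,0]],
    [[0,0,0],[0,0,0]],
    [[0,0,0],[0,0,0]],
  ],
  grip=55,
)

```text
t: 19.65
eef_pos: [643.4, -267.6, 44.3]
tcp_rot: [-3.14, -0.005, -0.018]
force: [-0.1, 0.8, 5.7]
opening: 0.78
```

```bash
python3 - <<'E'
from h import *
to(626.2,-114.3,208)
E
```

```text
shift [ -14.8 -153.6 -163.7] turn [-0.07 -0.66  0.17] | now [ 643.4 -267.6   44.3] rows>= 5.4 t 19.6 F [-0.1  0.8  5.7] op 66.6
```

Emit:
apply_moves(
  commands=[
    [[0,0,-10],[0,0,0]],
    [[0,0,-25],[0,0,0]],
    [[0,0,-44],[0,0,0]],
    [[0,0,-64],[0,0,0]],
    [[0,0,-84],[0,0,0]],
    [[0,-4,-104],[0,0,0]],
    [[-1,-12,-122],[0,0,0]],
    [[-2,-24,-138],[0,0,0]],
    [[-4,-38,-150],[0,0,0]],
    [[-6,-54,-158],[0,0,0]],
    [[-8,-72,-163],[0,0,0]],
    [[-10,-90,-164],[0,0,0]],
    [[-12,-108,-164],[0,0,0]],
    [[-13,-124,-164],[0,0,0]],
    [[-14,-138,-164],[0,0,0]],
    [[-15,-148,-164],[0,0,0]],
    [[-15,-153,-164],[0,0,0]],
    [[-15,-153.5,-164],[0,0,0]],
    [[-15,-153.5,-164],[0,0,0]],
    [[-15,-153.5,-164],[0,0,0]],
  ],
)

```text
t: 21.32
eef_pos: [626.0, -115.9, 208.1]
tcp_rot: [-3.141, -0.002, -0.018]
force: [0.3, -1.1, -0.6]
opening: 0.778
```

```bash
python3 - <<'E'
from h import *
to(626.4,-114.2,126.3)
E
```

```text
shift [-0.5 -1.6 81.8] turn [-0.03 -0.64  0.07] | now [ 626.  -115.9  208.1] rows>= 2.0 t 21.3 F [ 0.3 -1.1 -0.6] op 66.5
```

Emit:
apply_moves(
  commands=[
    [[-0.5,-1.5,8],[0,0,0]],
    [[-0.5,-1.5,18],[0,0,0]],
    [[-0.5,-1.5,28],[0,0,0]],
    [[-0.5,-1.5,38],[0,0,0]],
    [[-0.5,-1.5,47],[0,0,0]],
    [[-0.5,-1.5,55],[0,0,0]],
    [[-0.5,-1.5,62],[0,0,0]],
    [[-0.5,-1.5,68],[0,0,0]],
    [[-0.5,-1.5,73],[0,0,0]],
    [[-0.5,-1.5,77],[0,0,0]],
    [[-0.5,-1.5,80],[0,0,0]],
    [[-0.5,-1.5,81],[0,0,0]],
    [[-0.5,-1.5,82],[0,0,0]],
    [[-0.5,-1.5,82.5],[0,0,0]],
    [[-0.5,-1.5,82.5],[0,0,0]],
    [[-0.5,-1.5,82.5],[0,0,0]],
  ],
)

```text
t: 22.65
eef_pos: [626.7, -114.3, 126.0]
tcp_rot: [-3.141, -0.002, -0.019]
force: [0.3, -0.6, -0.0]
opening: 0.782
```

Emit:
apply_moves(
  commands=[
    [[0,0,0],[0,0,0]],
    [[0,0,0],[0,0,0]],
    [[0,0,0],[0,0,0]],
    [[0,0,0],[0,0,0]],
    [[0,0,0],[0,0,0]],
    [[0,0,0],[0,0,0]],
    [[0,0,-6],[0,0,0]],
    [[0,0,-14],[0,0,0]],
    [[0,0,-26],[0,0,0]],
    [[0,0,-40],[0,0,0]],
    [[0,0,-54],[0,0,0]],
    [[0,0,-70],[0,0,0]],
    [[0,0,-84],[0,0,0]],
    [[0,0,-95],[0,0,0]],
    [[0,0,-100],[0,0,0]],
    [[0,0,-100],[0,0,0]],
    [[0,0,-100],[0,0,0]],
  ],
  grip=85,
)

```text
t: 24.07
eef_pos: [625.5, -114.4, 226.1]
tcp_rot: [-3.141, -0.002, -0.019]
force: [0.5, 1.4, -0.8]
opening: 0.996
```

```bash
python3 - <<'E'
from h import *
im,d,c=snap('wrist','w9')
rim(c,d,(626.5,-114.5),154)
im,d,c=snap('side','s9')
to(626,-115,226,0)
im,d,c=load('t7')
# pan: copper + handle; card, tongs
P,u,v=cloud(c,d);X=np.zeros(d.shape+(3,));X[v,u]=P
for nm in('top0','t7'):
    im,d,c=load(nm); P,u,v=cloud(c,d);X=np.zeros(d.shape+(3,));X[v,u]=P
    m=(X[...,2]>18)&(X[...,2]<60)&(X[...,0]>360)&(X[...,0]<470)&(X[...,1]>200)&(X[...,1]<480)
    rd=m&(im[...,0].astype(int)-im[...,2]>40); dk=m&(im.max(2)<100)
    for q in(rd,dk):
        yy,xx=np.nonzero(q); print(nm,q.sum(),X[q].mean(0).round(1),onplane(c,[(xx.mean(),yy.mean())],31).round(1))
E
```

```text
rim [ 625.7 -114.4   33.8] rms 0.24 n 1343 zmed 152.9
shift [ 1.   0.6 -1. ] turn [-0.04 -0.59  0.07] | now [ 625.  -114.4  225. ] rows>= 0.1 t 24.2 F [ 0.2 -0.1  0.5] op 84.9
top0 87 [433.3 404.7  31.8] [[433.2 404.8  31. ]]
top0 95 [411.2 332.3  34.7] [[411.1 332.8  31. ]]
t7 89 [432.  402.5  32.1] [[431.9 402.7  31. ]]
t7 39 [409.1 326.8  34.3] [[409.  327.2  31. ]]
```

View pics/w9.png

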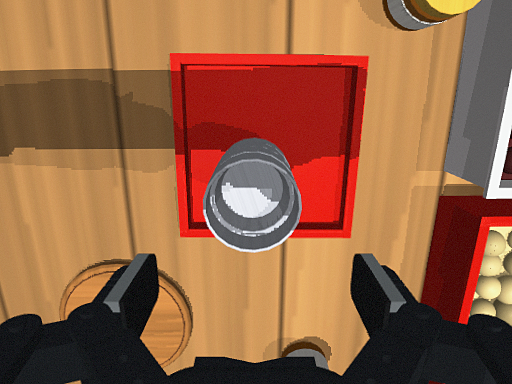

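View pics/s9.png

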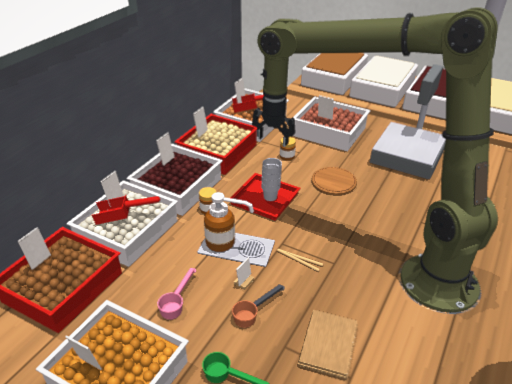

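Stack rim is at (252,190), z≈152.9, which is consistent with three cups nested home; the side view shows one straight stack. Next I look at the pump and pan.

```bash
python3 - <<'E'
from h import *
to(500,190,320,0)
E
```

```text
shift [-123.6 -304.6  -96.1] turn [-0.04 -0.59  0.07] | now [ 625.  -114.4  225. ] rows>= 8.2 t 24.2 F [ 0.2 -0.1  0.5] op 84.9
```

Emit:
apply_moves(
  commands=[
    [[-4,-6,-10],[0,-0.6,0]],
    [[-12,-20,-24],[0,-0.6,0]],
    [[-22,-42,-40],[0,-0.6,0]],
    [[-34,-68,-56],[0,-0.6,0]],
    [[-46,-98,-70],[0,-0.6,0]],
    [[-58,-128,-82],[0,-0.6,0]],
    [[-70,-158,-90],[0,-0.6,0]],
    [[-82,-188,-96],[0,-0.6,0]],
    [[-92,-216,-96],[0,-0.6,0]],
    [[-102,-244,-96],[0,-0.6,0]],
    [[-110,-268,-96],[0,-0.6,0]],
    [[-117,-286,-96],[0,-0.6,0]],
    [[-122,-298,-96],[0,-0.6,0]],
    [[-124,-304,-96],[0,-0.6,0]],
    [[-124,-304,-96],[0,-0.6,0]],
    [[-124,-304,-96],[0,-0.6,0]],
    [[-124,-304,-96],[0,-0.6,0]],
  ],
)

```text
t: 25.58
eef_pos: [500.4, 187.6, 319.6]
tcp_rot: [-3.141, 0.002, 0.001]
force: [-0.4, 0.2, -0.4]
opening: 0.995
```

```bash
python3 - <<'E'
from h import *
snap('wrist','w10'); to(455,350,280,0)
E
```

```text
shift [ -45.7 -162.3   39.7] turn [-0.02  0.03 -0.09] | now [500.4 187.6 319.7] rows>= 4.2 t 25.6 F [-0.8 -0.6 -0.5] op 84.9
```

View pics/w10.png

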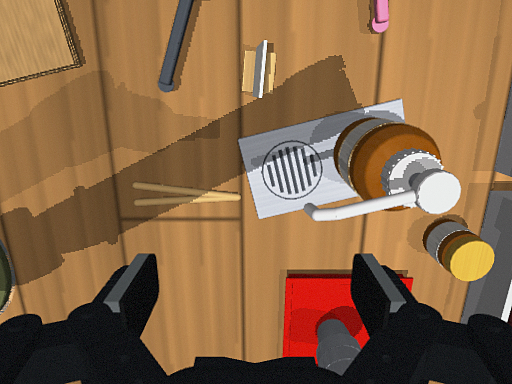

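The wrist view shows the drip plate at (292,170), the pump top at (437,191), the spout end at (312,212), the tongs at (185,193) and the card at (260,70).

```bash
python3 - <<'E'
from h import *
im,d,c=load('w10')
P,u,v=cloud(c,d)
m=(abs(P[:,2]-200)<5)&(np.hypot(P[:,0]-640,P[:,1]-176)<40)&(im[v,u].min(1)>150)
M=np.zeros(d.shape,np.uint8);M[v[m],u[m]]=1
k,L,st,_=cv2.connectedComponentsWithStats(M);i=1+np.argmax(st[1:,4])
cs,_=cv2.findContours((L==i).astype(np.uint8),0,1);X=onplane(c,cv2.convexHull(max(cs,key=len)).reshape(-1,2),200)
print('ptop',np.array(cv2.minEnclosingCircle(X[:,:2].astype(np.float32))[0]).round(1),cv2.minEnclosingCircle(X[:,:2].astype(np.float32))[1],'z',np.median(P[m,2]))
print('drip',onplane(c,[(262,171),(322,168),(291,141),(293,200)],8).round(1))
# baseplate corners from image: low-z gray
hsv=cv2.cvtColor(im,cv2.COLOR_RGB2HSV)
print('plate corners',onplane(c,[(239,139),(260,218),(403,98)],8).round(1))
# spout end: points z 150..200 not canister
for z0 in [159]: print('spout tip',onplane(c,[(312,214)],170).round(1))
cv2.imwrite('pics/w10z.png',cv2.resize(im[80:240,220:480,::-1],None,fx=3,fy=3,interpolation=cv2.INTER_CUBIC))
E
```

```text
ptop [653.7 182.4] 18.67828369140625 z 199.8358021137185
drip [[511.9 155.6   8. ]
 [595.1 159.7   8. ]
 [551.  197.1   8. ]
 [556.3 113.1   8. ]]
plate corners [[480.7 200.    8. ]
 [509.3  85.7   8. ]
 [697.2 253.9   8. ]]
spout tip [[554.9 152.9 170. ]]
```

View pics/w10z.png

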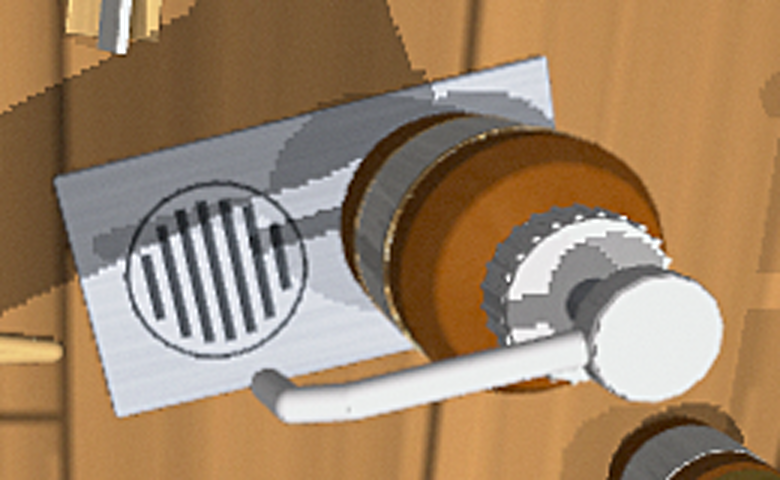

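Emit:
apply_moves(
  commands=[
    [[-4,-14,4],[0,0,0]],
    [[-10,-34,8],[0,0,0]],
    [[-17,-58,14],[0,0,0]],
    [[-24,-84,20],[0,0,0]],
    [[-31,-110,26],[0,0,0]],
    [[-38,-134,32],[0,0,0]],
    [[-43,-152,37],[0,0,0]],
    [[-46,-162,40],[0,0,0]],
    [[-46,-162,40],[0,0,0]],
    [[-46,-162,40],[0,0,0]],
    [[-46,-162,40],[0,0,0]],
    [[-46,-162,40],[0,0,0]],
  ],
)

```text
t: 26.63
eef_pos: [456.0, 348.0, 280.0]
tcp_rot: [3.141, -0.008, 0.001]
force: [0.3, 0.0, -0.6]
opening: 0.992
```

```bash
python3 - <<'E'
from h import *
im,d,c=snap('wrist','w11'); to(455,350,280,0)
E
```

```text
shift [-0.9 -1.8  0. ] turn [ 0.01 -0.02 -0.26] | now [455.9 348.2 280. ] rows>= 0.0 t 26.7 F [ 0.8 -0.9 -0. ] op 85.3
```

View pics/w11.png

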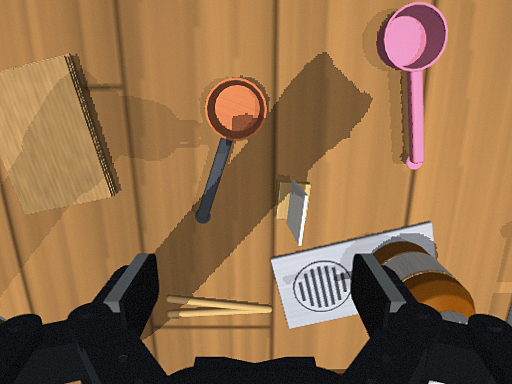

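The copper pan is at (236,108), with its handle running to (203,217). The card is at (294,210).

```bash
cat >> h.py <<'E'
def pan(c,d,im,guess,zb=0):
    P,u,v=cloud(c,d)
    near=np.hypot(P[:,0]-guess[0],P[:,1]-guess[1])<60
    m=near&(abs(P[:,2]-zb-38)<5)&(im[v,u,0].astype(int)-im[v,u,2]>40)
    M=np.zeros(d.shape,np.uint8);M[v[m],u[m]]=1
    q=cv2.convexHull(np.argwhere(M)[:,::-1].astype(np.int32)).reshape(-1,2)
    X=onplane(c,q,zb+38)[:,:2]
    f=lambda p:np.hypot(X[:,0]-p[0],X[:,1]-p[1])-p[2]
    r=least_squares(f,[guess[0],guess[1],35],loss='soft_l1'); print('pan',r.x.round(1),'rms',np.sqrt((f(r.x)**2).mean()).round(2))
    m=(np.hypot(P[:,0]-r.x[0],P[:,1]-r.x[1])<155)&(np.hypot(P[:,0]-r.x[0],P[:,1]-r.x[1])>40)&(P[:,2]>zb+28)&(P[:,2]<zb+46)&(im[v,u].max(1)<110)
    Y=onplane(c,np.c_[u[m],v[m]],zb+38)[:,:2]
    vx,vy,x0,y0=cv2.fitLine(Y.astype(np.float32),cv2.DIST_HUBER,0,.01,.01).ravel()
    if np.dot([vx,vy],Y.mean(0)-r.x[:2])<0: vx,vy=-vx,-vy
    t=(Y-r.x[:2])@[vx,vy]; off=np.cross([vx,vy],r.x[:2]-[x0,y0]); al=np.arctan2(*(Y.mean(0)-r.x[:2])[::-1])
    print('handle dir',np.degrees(np.arctan2(vy,vx)).round(2),'via mean',np.degrees(al).round(2),'span',t.min().round(),t.max().round(),'axis offset',off.round(1),'z',np.median(P[m,2]).round(1),'n',m.sum())
    h=np.array([np.cos(al),np.sin(al)]); print('grip pt',(r.x[:2]+95*h).round(1))
    return r.x,np.degrees(al)
E
python3 - <<'E'
from h import *
im,d,c=load('w11'); r,a=pan(c,d,im,(432,403))
E
```

```text
pan [436.5 402.9  34.6] rms 0.13
handle dir -109.89 via mean -106.28 span 40.0 138.0 axis offset -1.7 z 37.8 n 979
grip pt [409.8 311.7]
```

```bash
python3 - <<'E'
from h import *
im,d,c=load('w11')
print(onplane(c,[(226,142),(203,217),(215,179)],36))
P,u,v=cloud(c,d);r=np.array([436.5,402.9])
rr=np.hypot(P[:,0]-r[0],P[:,1]-r[1]);m=(rr<155)&(rr>40)&(P[:,2]>28)&(P[:,2]<46)&(im[v,u].max(1)<110)
for lo in range(40,140,15):
    k=m&(rr>lo)&(rr<lo+15);print(lo,P[k].mean(0).round(1),np.degrees(np.arctan2(*(P[k,:2].mean(0)-r)[::-1])).round(1),k.sum())
i=cv2.resize(im[60:240,160:300,::-1],None,fx=3,fy=3,interpolation=cv2.INTER_CUBIC);cv2.imwrite('pics/w11z.png',i)
E
```

```text
[[424.6661238  366.4309424   36.        ]
 [393.41504234 274.15630972  36.        ]
 [410.22449245 322.47797911  36.        ]]
40 [421.1 358.1  37.6] -109.0 156
55 [416.3 343.8  37.5] -108.9 154
70 [411.2 329.8  37.6] -109.1 143
85 [406.5 315.7  37.7] -109.0 141
100 [414.9 303.1  37.6] -102.2 158
115 [411.9 290.2  37.5] -102.3 156
130 [392.6 276.4  37.6] -109.2 72
```

View pics/w11z.png

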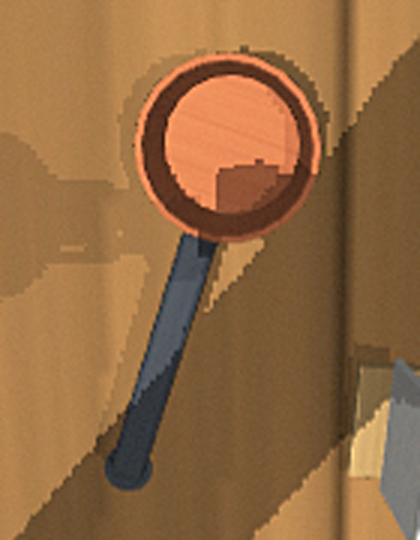

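```bash
python3 - <<'E'
from h import *
to(405.6,313.1,100,-19)
E
```

```text
shift [-50.2  35.3 180. ] turn [ 1.000e-02 -2.000e-02  1.874e+01] | now [455.9 348.2 280. ] rows>= 4.6 t 26.7 F [ 0.8 -0.9 -0. ] op 85.3
```

Emit:
apply_moves(
  commands=[
    [[-4,3,12],[0,0,1.5]],
    [[-9,6,30],[0,0,3.5]],
    [[-15,10,52],[0,0,5.5]],
    [[-21,15,76],[0,0,8]],
    [[-28,20,100],[0,0,10.5]],
    [[-34,24,124],[0,0,13]],
    [[-40,28,145],[0,0,15]],
    [[-45,32,162],[0,0,17]],
    [[-48,34,174],[0,0,18.2]],
    [[-50,35,180],[0,0,18.7]],
    [[-50,35,180],[0,0,18.7]],
    [[-50,35,180],[0,0,18.7]],
    [[-50,35,180],[0,0,18.7]],
    [[-50,35,180],[0,0,18.7]],
  ],
  grip=50,
)

```text
t: 27.85
eef_pos: [406.6, 313.9, 101.0]
tcp_rot: [-3.098, 0.517, -0.003]
force: [0.3, 0.4, 0.7]
opening: 0.585
```

```bash
python3 - <<'E'
from h import *
im,d,c=snap('wrist','w12'); to(405.6,313.1,13,-19)
im,d,c=load('w12');r=np.array([436.5,402.9])
P,u,v=cloud(c,d)
rr=np.hypot(P[:,0]-r[0],P[:,1]-r[1]);m=(rr<100)&(rr>40)&(P[:,2]>33)&(P[:,2]<43)&(im[v,u].max(1)<110)
for lo in range(40,100,15):
    k=m&(rr>lo)&(rr<lo+15);print(lo,P[k].mean(0).round(1),np.degrees(np.arctan2(*(P[k,:2].mean(0)-r)[::-1])).round(1),k.sum())
E
```

```text
shift [-0.8  1.1 87.9] turn [-0.07 -0.09  0.04] | now [406.5 313.8 100.9] rows>= 2.1 t 27.9 F [-0.4  0.1 -0.1] op 50.0
40 [421.  358.3  37.6] -109.2 562
55 [415.8 344.2  37.6] -109.4 525
70 [411.  329.9  37.7] -109.2 478
85 [406.1 315.6  37.7] -109.2 450
```

View pics/w12.png

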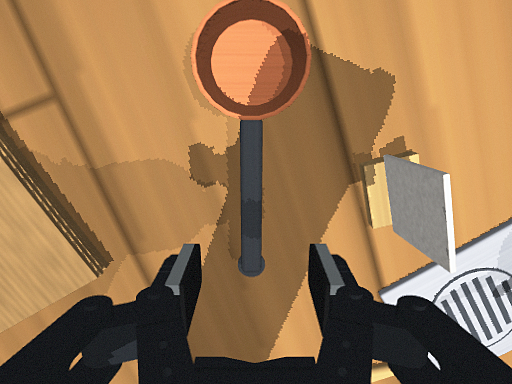

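The handle at (251,190) is centred between the pads. I descend and grip it.

Emit:
apply_moves(
  commands=[
    [[-1,1,12],[0,0,0]],
    [[-1,1,26],[0,0,0]],
    [[-1,1,40],[0,0,0]],
    [[-1,1,54],[0,0,0]],
    [[-1,1,66],[0,0,0]],
    [[-1,1,76],[0,0,0]],
    [[-1,1,83],[0,0,0]],
    [[-1,1,87],[0,0,0]],
    [[-1,1,88],[0,0,0]],
    [[-1,1,88],[0,0,0]],
    [[-1,1,88],[0,0,0]],
  ],
)

```text
t: 28.82
eef_pos: [405.8, 313.7, 13.4]
tcp_rot: [-3.097, 0.517, -0.004]
force: [-0.4, 0.2, 0.5]
opening: 0.587
```

Emit:
apply_moves(
  commands=[
    [[0,0,0],[0,0,0]],
    [[0,0,0],[0,0,0]],
    [[0,0,0],[0,0,0]],
    [[0,0,0],[0,0,0]],
    [[0,0,0],[0,0,0]],
    [[0,0,0],[0,0,0]],
    [[0,0,0],[0,0,0]],
    [[0,0,0],[0,0,0]],
    [[0,0,0],[0,0,0]],
  ],
  grip=4,
  squeeze=60,
)

```text
t: 29.57
eef_pos: [406.1, 313.8, 13.6]
tcp_rot: [-3.097, 0.517, -0.004]
force: [0.2, -0.5, 3.5]
opening: 0.15
```

```bash
python3 - <<'E'
from h import *
im,d,c=snap('wrist','w13'); to(405.6,313.1,13,-19)
E
```

```text
shift [-0.2  0.7  0.6] turn [-0.13 -0.14  0.04] | now [406.1 313.7  13.6] rows>= 0.0 t 29.6 F [ 0.2 -1.3  3.5] op 12.7
```

View pics/w13.png

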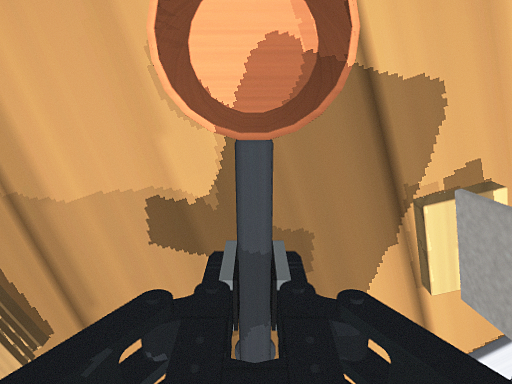

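Emit:
apply_moves(
  commands=[
    [[0,0,-4],[0,0,0]],
    [[0,0,-10],[0,0,0]],
    [[0,0,-20],[0,0,0]],
    [[0,0,-32],[0,0,0]],
    [[0,0,-46],[0,0,0]],
    [[0,0,-60],[0,0,0]],
    [[0,0,-74],[0,0,0]],
    [[0,0,-87],[0,0,0]],
    [[0,0,-97],[0,0,0]],
    [[0,0,-104],[0,0,0]],
    [[0,0,-107],[0,0,0]],
    [[0,0,-107],[0,0,0]],
    [[0,0,-107],[0,0,0]],
  ],
)

```text
t: 30.7
eef_pos: [405.6, 313.3, 120.3]
tcp_rot: [-3.097, 0.518, -0.004]
force: [0.1, -0.3, -1.9]
opening: 0.15
```

```bash
python3 - <<'E'
from h import *
s=read_state(); to(440,71,121,-19); to(440,71,45,-19)
im,d,c=snap('wrist','w14')
P,u,v=cloud(c,d)
z0=s['eef_pos'][2]-13.6; g=s['eef_pos'][:2]+[30,89]
m=(np.hypot(*(P[:,:2]-g).T)<50)&(abs(P[:,2]-z0-38)<12); Q=P[m&(np.hypot(*(P[:,:2]-g).T)>30)]
A=np.c_[Q[:,:2]-g,np.ones(len(Q))]; k=np.linalg.lstsq(A,Q[:,2]-z0,rcond=None)[0];print('rim plane slope,height',k.round(3),len(Q))
m=(np.hypot(*(P[:,:2]-g).T)<80)&(im[v,u].max(1)<110)&(abs(P[:,2]-z0-38)<12)&(np.hypot(*(P[:,:2]-g).T)>38);Q=P[m]; t=np.hypot(*(Q[:,:2]-g).T)
print('handle slope along',np.polyfit(t,Q[:,2]-z0,1).round(3))
E
```

```text
shift [111.4 217.9  -0.9] turn [-0.1  -0.13  0.03] | now [405.6 313.3 120.3] rows>= 5.9 t 30.7 F [ 0.1 -0.3 -1.9] op 12.8
shift [111.2 218.1  75.1] turn [-0.1  -0.13  0.03] | now [405.6 313.3 120.3] rows>= 6.1 t 30.7 F [ 0.1 -0.3 -1.9] op 12.8
rim plane slope,height [-3.1000e-02 -4.0000e-02  3.4175e+01] 7581
handle slope along [5.000e-03 3.672e+01]
```

View pics/w14.png

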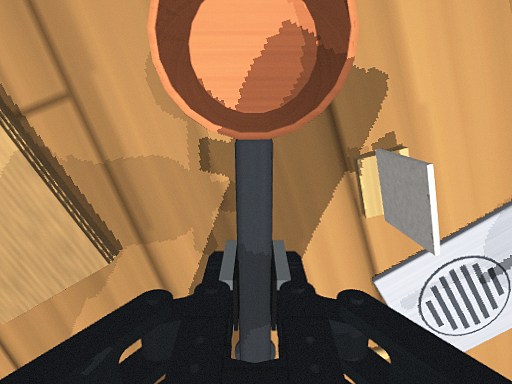

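The pan is held level (handle slope ≈0.005). I move it across and then down.

Emit:
apply_moves(
  commands=[
    [[4,8,0],[0,0,0]],
    [[11,22,0],[0,0,0]],
    [[20,40,0],[0,0,0]],
    [[30,59,0],[0,0,0]],
    [[40,78,0],[0,0,0]],
    [[50,97,0],[0,0,0]],
    [[60,117,0],[0,0,0]],
    [[70,137,2],[0,0,0]],
    [[80,156,8],[0,0,0]],
    [[89,174,18],[0,0,0]],
    [[97,190,30],[0,0,0]],
    [[104,204,42],[0,0,0]],
    [[109,213,54],[0,0,0]],
    [[111,218,64],[0,0,0]],
    [[111,218,72],[0,0,0]],
    [[111,218,75],[0,0,0]],
    [[111,218,75],[0,0,0]],
    [[111,218,75],[0,0,0]],
    [[111,218,75],[0,0,0]],
  ],
)

```text
t: 32.33
eef_pos: [440.1, 71.9, 45.4]
tcp_rot: [-3.098, 0.515, -0.005]
force: [1.3, -1.0, -1.6]
opening: 0.154
```

```bash
python3 - <<'E'
from h import *
to(522.3,67.1,40,-19)
im,d,c=snap('wrist','w15')
E
```

```text
shift [ 79.3 -22.1   5.6] turn [-0.11 -0.15  0.12] | now [440.1  71.9  45.4] rows>= 2.0 t 32.3 F [ 1.3 -1.  -1.6] op 13.1
```

View pics/w15.png

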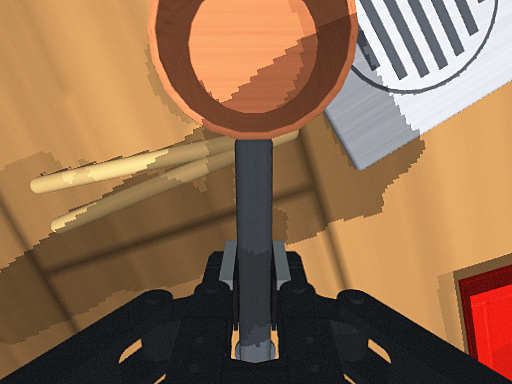

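```bash
python3 - <<'E'
from h import *
im,d,c=snap('side','s15'); print(read_state()['joint_pos'].round(2))
p=proj(c,read_state()['eef_pos'])[0];w=calibration('wrist');R=np.array(w['R']);q=proj(c,-R.T@np.array(w['t']).ravel())[0];print(p,q)
x,y=p.astype(int);x0,y0=max(0,x-75),max(0,y-110)
i=cv2.resize(im[y0:y0+160,x0:x0+180,::-1],None,fx=4,fy=3.7,interpolation=cv2.INTER_CUBIC);cv2.circle(i,(int((q[0]-x0)*4),int((q[1]-y0)*3.7)),6,(0,0,255),1);cv2.imwrite('pics/s15z.png',i)
E
```

```text
[ 0.48  0.12 -0.72  2.12  0.1   0.92 -0.63]
[295.0624987  235.80783794] [279.49822585 211.21059829]
```

View pics/s15z.png

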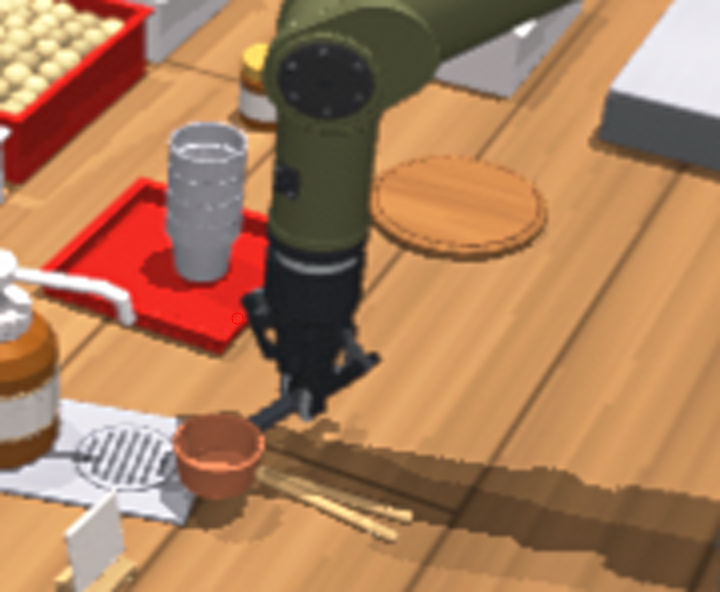

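The red mark at (238,318), where the wrist camera sits, is free air: there is no camera body, so the spout will be clear. I slide the pan in.

Emit:
apply_moves(
  commands=[
    [[3,-1,0],[0,0,0]],
    [[9,-2.5,0],[0,0,0]],
    [[17,-5,1],[0,0,0]],
    [[26,-7,1],[0,0,0]],
    [[35,-10,2],[0,0,0]],
    [[44,-12,3],[0,0,0]],
    [[53,-15,4],[0,0,0]],
    [[61,-17,5],[0,0,0]],
    [[68,-19,5],[0,0,0]],
    [[74,-21,5.5],[0,0,0]],
    [[78,-22,5.5],[0,0,0]],
    [[79,-22,5.5],[0,0,0]],
    [[79,-22,5.5],[0,0,0]],
    [[79,-22,5.5],[0,0,0]],
    [[79,-22,5.5],[0,0,0]],
  ],
)

```text
t: 33.68
eef_pos: [521.6, 66.8, 40.2]
tcp_rot: [-3.098, 0.516, -0.004]
force: [0.9, -0.0, -1.8]
opening: 0.152
```

```bash
python3 - <<'E'
from h import *
to(522.3,67.1,21.6,-19)
im,d,c=snap('wrist','w16');im,d,c=snap('side','s16')
E
```

```text
shift [ 0.5 -0.5 18.6] turn [-0.08 -0.15  0.1 ] | now [521.6  66.8  40.2] rows>= 0.4 t 33.7 F [ 0.9 -0.  -1.8] op 13.0
```

View pics/w16.png

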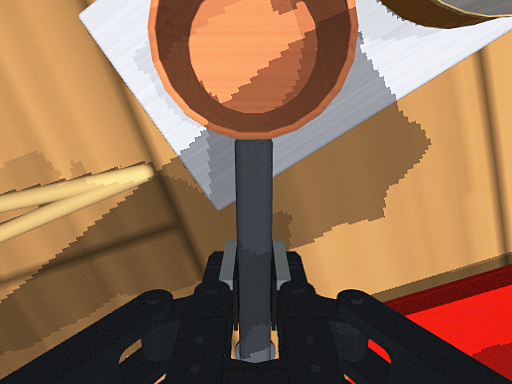

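View pics/s16.png

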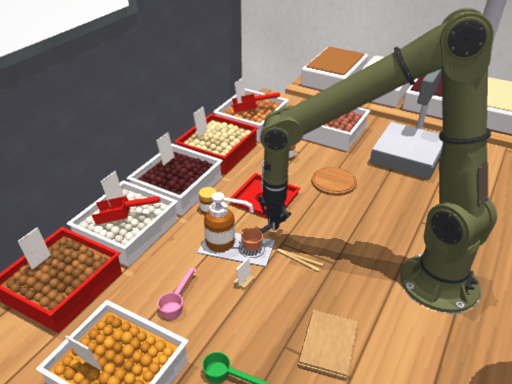

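The pan is under the spout at (252,238) in the side view and over the plate in the wrist view. Lower gently.

Emit:
apply_moves(
  commands=[
    [[0.5,-0.5,4],[0,0,0]],
    [[0.5,-0.5,9],[0,0,0]],
    [[0.5,-0.5,13],[0,0,0]],
    [[0.5,-0.5,16],[0,0,0]],
    [[0.5,-0.5,17.5],[0,0,0]],
    [[0.5,-0.5,18.5],[0,0,0]],
    [[0.5,-0.5,19],[0,0,0]],
    [[0.5,-0.5,19],[0,0,0]],
    [[0.5,-0.5,19],[0,0,0]],
  ],
)

```text
t: 34.53
eef_pos: [522.3, 66.8, 21.7]
tcp_rot: [-3.099, 0.516, -0.004]
force: [-2.8, -0.9, 4.1]
opening: 0.15
```

```bash
python3 - <<'E'
from h import *
to(522.3,67.1,21.6,-19)
E
```

```text
shift [-0.1 -0.3  0.1] turn [-0.04 -0.16  0.1 ] | now [522.3  66.8  21.7] rows>= 0.0 t 34.5 F [-2.8 -0.9  4.1] op 12.8
```

Emit:
apply_moves(
  commands=[
    [[0,0,0],[0,0,0]],
    [[0,0,0],[0,0,0]],
    [[0,0,0],[0,0,0]],
    [[0,0,0],[0,0,0]],
    [[0,0,0],[0,0,0]],
    [[0,0,0],[0,0,0]],
    [[0,0,-4],[0,0,0]],
    [[0,0,-10],[0,0,0]],
    [[0,0,-20],[0,0,0]],
    [[0,0,-34],[0,0,0]],
    [[0,0,-50],[0,0,0]],
    [[0,0,-68],[0,0,0]],
    [[0,0,-88],[0,0,0]],
    [[0,0,-110],[0,0,0]],
    [[0,0,-134],[0,0,0]],
    [[0,0,-158],[0,0,0]],
    [[0,0,-182],[0,0,0]],
    [[0,0,-204],[0,0,0]],
    [[0,0,-218],[0,0,0]],
    [[0,0,-224],[0,0,0]],
  ],
  grip=45,
)

```text
t: 36.2
eef_pos: [522.8, 67.4, 249.3]
tcp_rot: [-3.098, 0.515, -0.013]
force: [0.4, -1.1, 0.1]
opening: 0.526
```

```bash
python3 - <<'E'
from h import *
im,d,c=snap('wrist','w17')
P,u,v=cloud(c,d)
m=(abs(P[:,2]-200)<5)&(np.hypot(P[:,0]-654,P[:,1]-182)<40)
print('ptop',P[m].mean(0).round(1),m.sum())
r,a=pan(c,d,im,(553,156),8)
to(654,182.5,250,0)
E
```

```text
ptop [nan nan nan] 0
pan [553.5 156.   34.8] rms 7.37
handle dir -113.81 via mean -104.66 span -62.0 138.0 axis offset -8.7 z 45.8 n 1343
grip pt [529.4  64.1]
shift [ 8.680e+01 -1.514e+02 -1.000e-01] turn [ -0.04  -0.45 -18.89] | now [522.8  67.3 249. ] rows>= 4.2 t 36.2 F [ 0.7 -0.2 -0.2] op 44.8<stdin>:5: RuntimeWarning: Mean of empty slice.
  ret = um.true_divide(
```

View pics/w17.png

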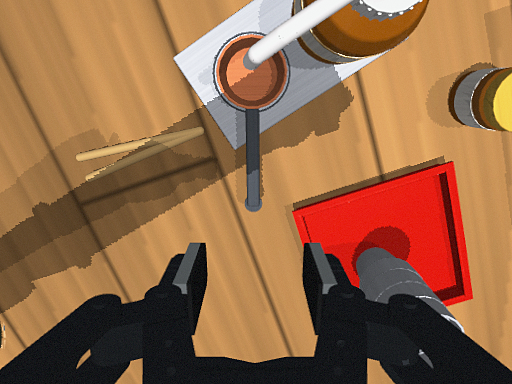

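The pan is standing at (252,72), concentric with the drip circle and with the spout over it. I shut the fingers and go above the pump top.

```bash
python3 - <<'E'
from h import *
to(654,182.5,250,-19)
E
```

```text
shift [ 8.680e+01 -1.514e+02 -1.000e-01] turn [-0.11 -0.43  0.11] | now [522.8  67.3 249. ] rows>= 4.2 t 36.2 F [ 0.7 -0.2 -0.2] op 44.8
```

Emit:
apply_moves(
  commands=[
    [[3,-5,0],[0,-0.4,0]],
    [[8,-14,0],[0,-0.4,0]],
    [[15,-26,0],[0,-0.4,0]],
    [[23,-40,0],[0,-0.4,0]],
    [[32,-56,0],[0,-0.4,0]],
    [[41,-72,0],[0,-0.4,0]],
    [[50,-88,0],[0,-0.4,0]],
    [[59,-103,0],[0,-0.4,0]],
    [[67,-117,0],[0,-0.4,0]],
    [[74,-130,0],[0,-0.4,0]],
    [[80,-140,0],[0,-0.4,0]],
    [[85,-148,0],[0,-0.4,0]],
    [[87,-151.5,0],[0,-0.4,0]],
    [[87,-151.5,0],[0,-0.4,0]],
    [[87,-151.5,0],[0,-0.4,0]],
    [[87,-151.5,0],[0,-0.4,0]],
  ],
  grip=0,
  squeeze=40,
)

```text
t: 37.58
eef_pos: [654.0, 182.1, 249.8]
tcp_rot: [-3.098, 0.516, -0.001]
force: [-0.1, -0.6, -0.7]
opening: 0.0
```

```bash
python3 - <<'E'
from h import *
to(654,182.5,205,-19)
im,d,c=snap('wrist','w18')
im,d,c=snap('top','t18');im,d,c=snap('side','s18')
E
```

```text
shift [-0.1 -0.4 44.8] turn [-0.08 -0.02  0.09] | now [654.  182.1 249.8] rows>= 1.1 t 37.6 F [-0.1 -0.6 -0.7] op 0.0
```

View pics/w18.png

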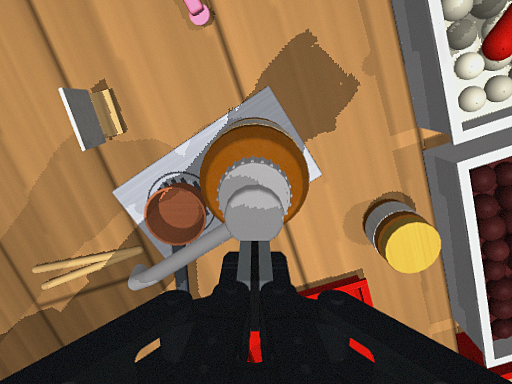

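View pics/s18.png

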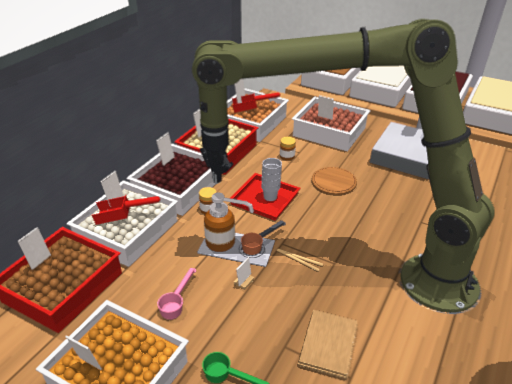

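```bash
python3 - <<'E'
from h import *
for n,box in (('w18',(140,175,215,250)),('w17',(212,30,292,115)),('s18',(238,228,266,260)),):
    im,d,c=load(n); 
    P,u,v=cloud(c,d); k=(np.hypot(P[:,0]-553,P[:,1]-156)<60)&(P[:,2]>38)&(P[:,2]<56)&(im[v,u,0].astype(int)-im[v,u,2]>25)&(u>box[0])&(u<box[2])&(v>box[1])&(v<box[3])
    uv=np.c_[u[k],v[k]]; q=cv2.convexHull(uv.astype(np.int32)).reshape(-1,2); X=onplane(c,q,46)[:,:2]
    f=lambda p:np.hypot(X[:,0]-p[0],X[:,1]-p[1])-35
    r=least_squares(f,[553,156],loss='soft_l1');print(n,k.sum(),r.x.round(1),np.sqrt((f(r.x)**2).mean()).round(2), 'z',np.percentile(P[k,2],[10,50,90]).round(1))
E
python3 - <<'E'
import sys;sys.path.insert(0,'.')
import os;os.chdir('.')
from h import *
im,d,c=load('w18');i=cv2.resize(im[150:310,90:290,::-1],None,fx=3.6,fy=3.6,interpolation=cv2.INTER_CUBIC);cv2.imwrite('pics/w18z.png',i)
E
```

```text
w18 772 [553.4 156.4] 0.47 z [39.9 45.2 46.6]
w17 897 [552.9 155.9] 0.47 z [40.2 45.4 46.7]
s18 114 [550.5 158.3] 7.06 z [39.5 43.9 47.6]
```

View pics/w18z.png

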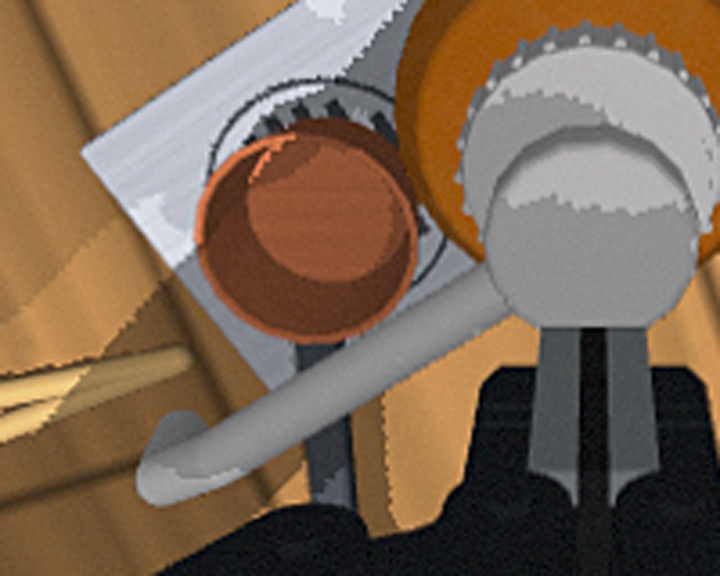

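Emit:
apply_moves(
  commands=[
    [[0,0,8],[0,0,0]],
    [[0,0,18],[0,0,0]],
    [[0,0,28],[0,0,0]],
    [[0,0,36],[0,0,0]],
    [[0,0,43],[0,0,0]],
    [[0,0,48],[0,0,0]],
    [[0,0,53],[0,0,0]],
    [[0,0,58],[0,0,0]],
    [[0,0,62],[0,0,0]],
    [[0,0,65],[0,0,0]],
    [[0,0,67.5],[0,0,0]],
    [[0,0,69.5],[0,0,0]],
    [[0,0,70],[0,0,0]],
    [[0,0,70],[0,0,0]],
    [[0,0,70],[0,0,0]],
  ],
)

```text
t: 38.98
eef_pos: [653.8, 181.8, 182.2]
tcp_rot: [-3.098, 0.517, -0.003]
force: [-4.9, -2.4, 8.8]
opening: -0.002
```

```bash
python3 - <<'E'
from h import *
to(654,182.5,180,-19)
im,d,c=snap('wrist','w19');im,d,c=snap('side','s19')
i=cv2.resize(im[170:290,170:300,::-1],None,fx=4,fy=4,interpolation=cv2.INTER_CUBIC);cv2.imwrite('pics/s19z.png',i)
E
```

```text
shift [-0.1 -0.8  2.2] turn [-0.04 -0.1   0.06] | now [653.8 181.8 182.2] rows>= 0.1 t 39.0 F [-4.9 -2.4  8.8] op -0.2
```

View pics/s19z.png

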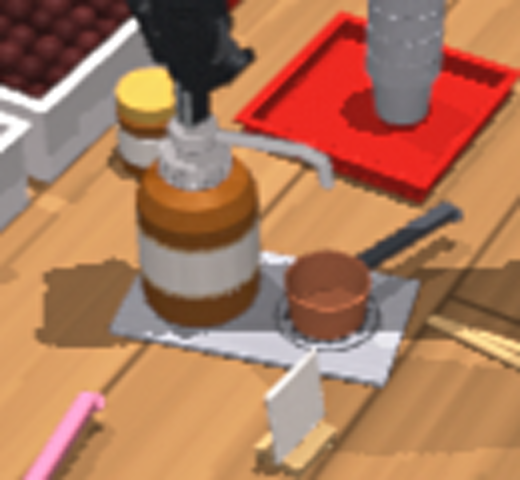

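The head is down (TCP 182.2, 8.8 N). I hold with slightly more push, then release.

Emit:
apply_moves(
  commands=[
    [[0,0,3],[0,0,0]],
    [[0,0,3],[0,0,0]],
    [[0,0,3],[0,0,0]],
    [[0,0,3],[0,0,0]],
  ],
)

```text
t: 39.42
eef_pos: [653.9, 181.7, 182.1]
tcp_rot: [3.099, -0.517, 0.005]
force: [-5.4, -2.7, 12.7]
opening: 0.004
```

Emit:
apply_moves(
  commands=[
    [[0,0,0],[0,0,0]],
    [[0,0,-4],[0,0,0]],
    [[0,0,-9],[0,0,0]],
    [[0,0,-15],[0,0,0]],
    [[0,0,-22],[0,0,0]],
    [[0,0,-30],[0,0,0]],
    [[0,0,-40],[0,0,0]],
    [[0,0,-52],[0,0,0]],
    [[0,0,-64],[0,0,0]],
    [[0,0,-72],[0,0,0]],
    [[0,0,-74],[0,0,0]],
    [[0,0,-74],[0,0,0]],
    [[0,0,-74],[0,0,0]],
  ],
)

```text
t: 40.5
eef_pos: [653.5, 181.8, 255.9]
tcp_rot: [3.098, -0.517, 0.005]
force: [-1.0, -0.3, -0.1]
opening: 0.002
```

```bash
python3 - <<'E'
from h import *
im,d,c=snap('wrist','w20')
P,u,v=cloud(c,d);m=(np.hypot(P[:,0]-654,P[:,1]-182)<16)&(v<245)
print('top z',np.percentile(P[m,2],[50,80,95]).round(1))
k=(np.hypot(P[:,0]-553,P[:,1]-156)<60)&(P[:,2]>38)&(P[:,2]<56)&(im[v,u,0].astype(int)-im[v,u,2]>25)&(u>140)&(u<215)&(v>175)&(v<250)
X=onplane(c,cv2.convexHull(np.c_[u[k],v[k]].astype(np.int32)).reshape(-1,2),46)[:,:2]
f=lambda p:np.hypot(X[:,0]-p[0],X[:,1]-p[1])-35
r=least_squares(f,[553,156],loss='soft_l1');print(r.x.round(1))
to(523,67,250,-19)
E
```

```text
top z [200.  200.6 259.6]
[553.3 156.6]
shift [-86.1 150.7   5.3] turn [ 0.02 -0.14  0.06] | now [653.3 181.6 255.4] rows>= 4.2 t 40.5 F [ 0.2 -0.2  0.3] op -0.1
```

View pics/w20.png

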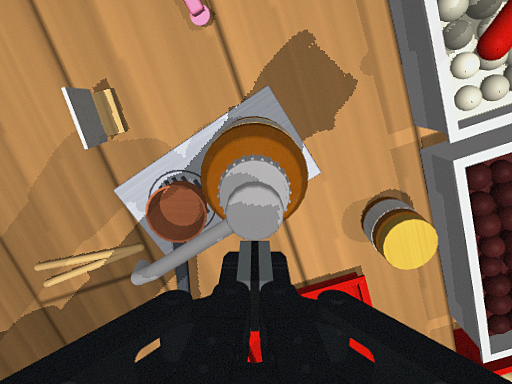

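The head is back at z≈200 and the pan is unmoved at (175,212). I go back above the handle.

Emit:
apply_moves(
  commands=[
    [[-4,6,0],[0,0,0]],
    [[-10,16,0],[0,0,0]],
    [[-18,30,0],[0,0,0]],
    [[-27,46,1],[0,0,0]],
    [[-36,62,2],[0,0,0]],
    [[-45,78,3],[0,0,0]],
    [[-54,94,4],[0,0,0]],
    [[-63,110,5],[0,0,0]],
    [[-71,124,5],[0,0,0]],
    [[-78,137,5],[0,0,0]],
    [[-83,146,5],[0,0,0]],
    [[-86,151,5],[0,0,0]],
    [[-86,151,5],[0,0,0]],
    [[-86,151,5],[0,0,0]],
    [[-86,151,5],[0,0,0]],
  ],
  grip=50,
)

```text
t: 41.8
eef_pos: [523.3, 67.4, 250.3]
tcp_rot: [-3.099, 0.516, -0.004]
force: [0.6, -0.4, 0.3]
opening: 0.584
```

```bash
python3 - <<'E'
from h import *
im,d,c=snap('wrist','w21')
P,u,v=cloud(c,d);r=np.array([553.2,156.3])
rr=np.hypot(P[:,0]-r[0],P[:,1]-r[1]);m=(rr<138)&(rr>45)&(P[:,2]>40)&(P[:,2]<52)&(im[v,u].max(1)<110)&(P[:,1]<120)&(P[:,0]<560)
for lo in range(45,138,15):
    k=m&(rr>lo)&(rr<lo+15);print(lo,P[k].mean(0).round(1),np.degrees(np.arctan2(*(P[k,:2].mean(0)-r)[::-1])).round(1),k.sum())
to(522.4,66.8,21.6,-19)
E
```

```text
45 [536.5 106.6  45.7] -108.6 209
60 [532.1  92.3  45.7] -108.3 186
75 [527.2  78.2  45.8] -108.4 186
90 [522.3  64.   45.8] -108.5 178
105 [517.4  49.8  45.7] -108.6 173
120 [513.   35.4  45.8] -108.4 154
135 [510.9  26.7  45.9] -108.1 29
shift [ -1.2   1.1 228.6] turn [-0.03 -0.14  0.12] | now [523.4  67.5 250.3] rows>= 5.5 t 41.9 F [ 0.6  0.5 -0.7] op 49.9
```

View pics/w21.png

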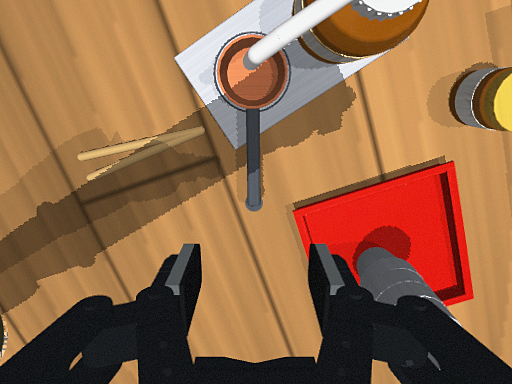

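Emit:
apply_moves(
  commands=[
    [[0,0,10],[0,0,0]],
    [[0,0,24],[0,0,0]],
    [[0,0,42],[0,0,0]],
    [[0,0,62],[0,0,0]],
    [[0,0,82],[0,0,0]],
    [[0,0,102],[0,0,0]],
    [[0,0,122],[0,0,0]],
    [[0,0,142],[0,0,0]],
    [[0,0,160],[0,0,0]],
    [[0,0,176],[0,0,0]],
    [[0,0,190],[0,0,0]],
    [[0,0,203],[0,0,0]],
    [[0,0,214],[0,0,0]],
    [[0,0,222],[0,0,0]],
    [[0,0,227],[0,0,0]],
    [[0,0,228.5],[0,0,0]],
    [[0,0,228.5],[0,0,0]],
    [[0,0,228.5],[0,0,0]],
    [[0,0,228.5],[0,0,0]],
  ],
)

```text
t: 43.43
eef_pos: [524.5, 67.5, 22.4]
tcp_rot: [-3.099, 0.515, -0.006]
force: [-0.7, -0.6, 0.2]
opening: 0.588
```

Emit:
apply_moves(
  commands=[
    [[0,0,0],[0,0,0]],
    [[0,0,0],[0,0,0]],
    [[0,0,0],[0,0,0]],
    [[0,0,0],[0,0,0]],
    [[0,0,0],[0,0,0]],
    [[0,0,0],[0,0,0]],
    [[0,0,0],[0,0,0]],
    [[0,0,0],[0,0,0]],
    [[0,0,0],[0,0,0]],
  ],
  grip=4,
  squeeze=60,
)

```text
t: 44.18
eef_pos: [524.8, 67.4, 22.7]
tcp_rot: [-3.099, 0.516, -0.007]
force: [0.3, -0.9, 3.1]
opening: 0.148
```

```bash
python3 - <<'E'
from h import *
to(523,67,40,-19)
im,d,c=load('w1')
# board centre from w1,w9 & top
for n,g in (('top0',(464,-319)),('w9',(464,-319)),('w1',(464,-319))):
    im,d,c=load(n);P,u,v=cloud(c,d);m=(abs(P[:,2]-14)<4)&(np.hypot(P[:,0]-g[0],P[:,1]-g[1])<100)
    M=np.zeros(d.shape,np.uint8);M[v[m],u[m]]=1;M=cv2.morphologyEx(M,cv2.MORPH_OPEN,np.ones((3,3)));q=np.argwhere(M)[:,::-1]
    q=cv2.convexHull(q.astype(np.int32)).reshape(-1,2);X=onplane(c,q,14)[:,:2];X=X[np.hypot(*(X-g).T)>78]
    f=lambda p:np.hypot(X[:,0]-p[0],X[:,1]-p[1])-p[2]
    r=least_squares(f,[*g,85],loss='soft_l1');print(n,r.x.round(1),len(X))
E
```

```text
shift [ -1.5   1.  -17.4] turn [-0.06 -0.25  0.1 ] | now [524.8  67.4  22.7] rows>= 0.4 t 44.2 F [ 0.3 -0.9  3.1] op 12.7
top0 [ 462.  -318.9   84. ] 13
w9 [ 465.2 -317.9   83.6] 29
w1 [ 463.6 -317.1   83.6] 34
```

Emit:
apply_moves(
  commands=[
    [[0,0,-4],[0,0,0]],
    [[0,0,-10],[0,0,0]],
    [[-1,0,-15],[0,0,0]],
    [[-6,1,-19],[0,0,0]],
    [[-13,3,-20],[0,0,0]],
    [[-22,6,-20],[0,0,0]],
    [[-31,9,-20],[0,0,0]],
    [[-40,12,-20],[0,0,0]],
    [[-49,15,-20],[0,0,0]],
    [[-58,17,-20],[0,0,0]],
    [[-66,19,-20],[0,0,0]],
    [[-73,21,-20],[0,0,0]],
    [[-78,23,-20],[0,0,0]],
    [[-80,23,-20],[0,0,0]],
    [[-80,23,-20],[0,0,0]],
    [[-80,23,-20],[0,0,0]],
  ],
)

```text
t: 45.52
eef_pos: [442.1, 71.6, 42.5]
tcp_rot: [-3.098, 0.516, -0.008]
force: [0.1, 0.1, -0.6]
opening: 0.149
```

```bash
python3 - <<'E'
from h import *
to(435.5,-407.1,120,-19);to(435.5,-407.1,28.7,-19)
im,d,c=snap('side','s22')
i=cv2.resize(im[150:310,160:360,::-1],None,fx=3.5,fy=3.5,interpolation=cv2.INTER_CUBIC);cv2.imwrite('pics/s22z.png',i)
E
```

```text
shift [149.3 454.9 -77.4] turn [-0.08 -0.29  0.1 ] | now [442.1  71.6  42.5] rows>= 11.6 t 45.5 F [ 0.1  0.1 -0.6] op 12.7
shift [148.8 455.   13.9] turn [-0.08 -0.29  0.1 ] | now [442.1  71.6  42.5] rows>= 11.5 t 45.5 F [ 0.1  0.1 -0.6] op 12.7
```

View pics/s22z.png

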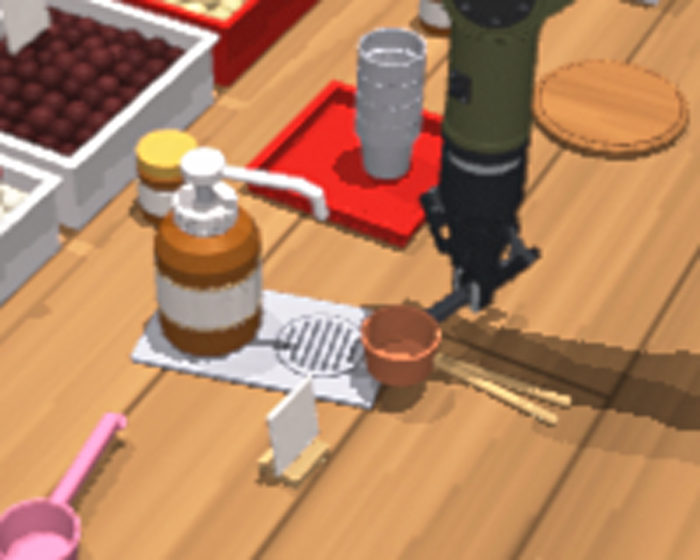

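The pan is clear of the spout and level, the pump head is up, and the stack is straight. I carry it to the board.

Emit:
apply_moves(
  commands=[
    [[1,3,-6],[0,0,0]],
    [[3,10,-16],[0,0,0]],
    [[7,21,-28],[0,0,0]],
    [[12,36,-40],[0,0,0]],
    [[18,54,-52],[0,0,0]],
    [[25,75,-62],[0,0,0]],
    [[33,100,-70],[0,0,0]],
    [[42,128,-75],[0,0,0]],
    [[51,156,-77],[0,0,0]],
    [[60,184,-77],[0,0,0]],
    [[69,212,-77],[0,0,0]],
    [[78,240,-77],[0,0,0]],
    [[88,268,-77],[0,0,0]],
    [[97,296,-77],[0,0,0]],
    [[106,323,-77],[0,0,0]],
    [[114,348,-77],[0,0,0]],
    [[121,370,-77],[0,0,0]],
    [[127,388,-77],[0,0,0]],
    [[132,402,-77],[0,0,0]],
    [[135,411,-77],[0,0,0]],
  ],
)

```text
t: 47.23
eef_pos: [436.0, -363.2, 119.6]
tcp_rot: [-3.098, 0.519, -0.009]
force: [0.3, -0.2, -1.9]
opening: 0.154
```

```bash
python3 - <<'E'
from h import *
to(435.5,-407.1,50,-19)
E
```

```text
shift [13.4 41.8 69.6] turn [-0.08 -0.3  -0.02] | now [ 436.  -363.2  119.6] rows>= 2.0 t 47.2 F [ 0.3 -0.2 -1.9] op 13.2
```

Emit:
apply_moves(
  commands=[
    [[2,7,2],[0,0,0]],
    [[5,15,6],[0,0,0]],
    [[8,24,14],[0,0,0]],
    [[10.5,33,24],[0,0,0]],
    [[12.5,39,35],[0,0,0]],
    [[13.5,42,46],[0,0,0]],
    [[13.5,42,56],[0,0,0]],
    [[13.5,42,64],[0,0,0]],
    [[13.5,42,69],[0,0,0]],
    [[13.5,42,70],[0,0,0]],
    [[13.5,42,70],[0,0,0]],
    [[13.5,42,70],[0,0,0]],
    [[13.5,42,70],[0,0,0]],
  ],
)

```text
t: 48.32
eef_pos: [436.0, -407.6, 50.4]
tcp_rot: [3.098, -0.519, 0.01]
force: [0.6, -0.3, -1.2]
opening: 0.15
```

```bash
python3 - <<'E'
from h import *
to(435.5,-407.1,28.7,-19)
im,d,c=snap('wrist','w23');im,d,c=snap('side','s23')
i=cv2.resize(im[110:250,250:430,::-1],None,fx=3.5,fy=3.5,interpolation=cv2.INTER_CUBIC);cv2.imwrite('pics/s23z.png',i)
E
```

```text
shift [-0.8 -0.3 21.7] turn [-0.04 -0.38 -0.  ] | now [ 436.  -407.6   50.4] rows>= 0.5 t 48.3 F [ 0.6 -0.3 -1.2] op 12.8
```

View pics/w23.png

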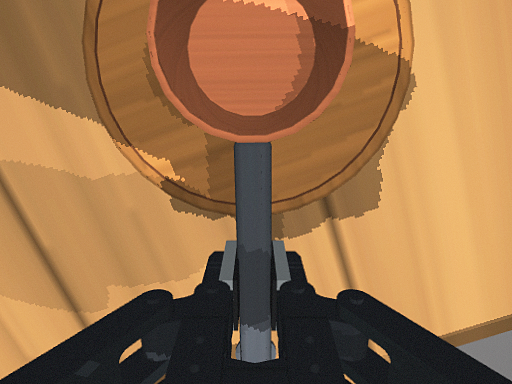

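View pics/s23z.png

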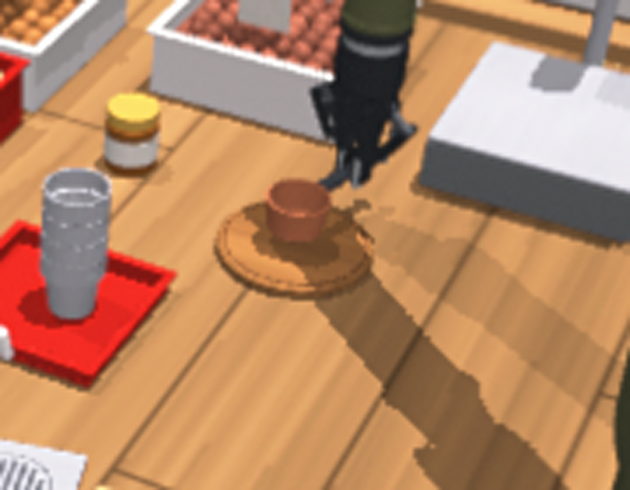

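The pan is over the board's middle, with its rim centred near (252,40) in the wrist view. Lower to contact.

Emit:
apply_moves(
  commands=[
    [[-0.5,0,4],[0,0,0]],
    [[-0.5,0,9],[0,0,0]],
    [[-0.5,0,14],[0,0,0]],
    [[-0.5,0,18],[0,0,0]],
    [[-0.5,0,20],[0,0,0]],
    [[-0.5,0,21.5],[0,0,0]],
    [[-0.5,0,22],[0,0,0]],
    [[-0.5,0,22],[0,0,0]],
    [[-0.5,0,22],[0,0,0]],
  ],
)

```text
t: 49.17
eef_pos: [435.3, -407.4, 28.6]
tcp_rot: [3.098, -0.519, 0.009]
force: [-1.8, 1.0, 2.4]
opening: 0.153
```

```bash
python3 - <<'E'
from h import *
to(435.5,-407.1,28.7,-19)
E
```

```text
shift [ 0.1 -0.3 -0.1] turn [-0.04 -0.34 -0.  ] | now [ 435.3 -407.4   28.6] rows>= 0.0 t 49.2 F [-1.8  1.   2.4] op 13.1
```

Contact is felt, so I open and rise.

Emit:
apply_moves(
  commands=[
    [[0,0,0],[0,0,0]],
    [[0,0,0],[0,0,0]],
    [[0,0,0],[0,0,0]],
    [[0,0,0],[0,0,0]],
    [[0,0,0],[0,0,0]],
    [[0,0,0],[0,0,0]],
    [[0,0,-4],[0,0,0]],
    [[0,0,-10],[0,0,0]],
    [[0,0,-20],[0,0,0]],
    [[0,0,-34],[0,0,0]],
    [[0,0,-50],[0,0,0]],
    [[0,0,-68],[0,0,0]],
    [[0,0,-88],[0,0,0]],
    [[0,0,-110],[0,0,0]],
    [[0,0,-134],[0,0,0]],
    [[0,0,-158],[0,0,0]],
    [[0,0,-182],[0,0,0]],
    [[0,0,-204],[0,0,0]],
    [[0,0,-218],[0,0,0]],
    [[0,0,-224],[0,0,0]],
  ],
  grip=45,
)

```text
t: 50.83
eef_pos: [435.1, -407.8, 256.8]
tcp_rot: [3.095, -0.518, 0.017]
force: [-0.4, 0.1, -1.2]
opening: 0.528
```

Emit:
apply_moves(
  commands=[
    [[0,0,0],[0,0,0]],
    [[0,0,0],[0,0,0]],
    [[0,0,0],[0,0,0]],
    [[0,0,0],[0,0,0]],
  ],
)

```text
t: 51.17
eef_pos: [434.6, -407.4, 255.6]
tcp_rot: [3.096, -0.518, 0.014]
force: [0.6, -0.2, -0.1]
opening: 0.528
```

```bash
python3 - <<'E'
from h import *
im,d,c=snap('wrist','w24')
try: r,a=pan(c,d,im,(464,-318),14)
except Exception as e: print(e)
im,d,c=snap('top','t24');im,d,c=snap('side','s24')
P,u,v=cloud(c,d)
m=(np.hypot(P[:,0]-626,P[:,1]+114)<40)&(P[:,2]>30);print('stack top z',np.percentile(P[m,2],99).round(1))
try: rim(c,d,(626,-114),154)
except Exception as e: print(e)
m=(np.hypot(P[:,0]-654,P[:,1]-182)<25);print('pump z',np.percentile(P[m,2],98).round(1))
print(read_state()['eef_pos'].round(1),read_state()['t'])
E
```

```text
pan [-589280.3  186200.5  618569.8] rms 12.4
OpenCV(4.12.0) /io/opencv/modules/calib3d/src/undistort.dispatch.cpp:347: error: (-215:Assertion failed) CV_IS_MAT(_src) && CV_IS_MAT(_dst) && (_src->rows == 1 || _src->cols == 1) && (_dst->rows == 1 || _dst->cols == 1) && _src->cols + _src->rows - 1 == _dst->rows + _dst->cols - 1 && (CV_MAT_TYPE(_src->type) == CV_32FC2 || CV_MAT_TYPE(_src->type) == CV_64FC2) && (CV_MAT_TYPE(_dst->type) == CV_32FC2 || CV_MAT_TYPE(_dst->type) == CV_64FC2) in function 'cvUndistortPointsInternal'

stack top z 155.7
rim [ 622.5 -111.4   35.5] rms 1.73 n 69 zmed 152.0
pump z 203.7
[ 434.8 -407.5  255.8] 51.3167
```

View pics/w24.png

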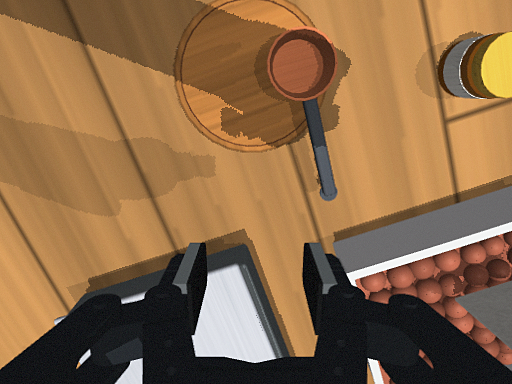

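View pics/s24.png

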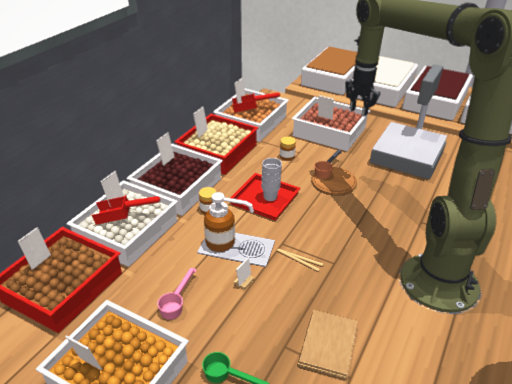

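View pics/t24.png

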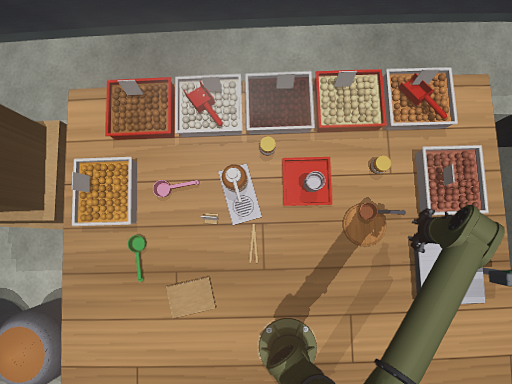

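The pan has been knocked aside: it is now at (302,65), well off the board's centre at (249,75), and its handle has turned. I measure it and mend it.

```bash
cat >> h.py <<'E'
def pan2(c,d,im,box,hbox,zb):
    P,u,v=cloud(c,d)
    k=(P[:,2]>zb+33)&(P[:,2]<zb+44)&(im[v,u,0].astype(int)-im[v,u,2]>25)&(u>box[0])&(u<box[2])&(v>box[1])&(v<box[3])
    X=onplane(c,cv2.convexHull(np.c_[u[k],v[k]].astype(np.int32)).reshape(-1,2),zb+38)[:,:2]
    f=lambda p:np.hypot(X[:,0]-p[0],X[:,1]-p[1])-35
    r=least_squares(f,X.mean(0),loss='soft_l1').x;print('pan',r.round(1),'rms',np.sqrt((f(r)**2).mean()).round(2),k.sum(),'z',np.percentile(P[k,2],[50,90]).round(1))
    Q=P[k]; A=np.c_[Q[:,:2]-r,np.ones(len(Q))]
    m=(u>hbox[0])&(u<hbox[2])&(v>hbox[1])&(v<hbox[3])&(P[:,2]>zb+28)&(P[:,2]<zb+46)&(im[v,u].max(1)<115)
    H=P[m]; t=np.hypot(*(H[:,:2]-r).T)
    for lo in range(45,140,20):
        q=H[(t>lo)&(t<lo+20)]; print(lo,q.mean(0).round(1),np.degrees(np.arctan2(*(q[:,:2].mean(0)-r)[::-1])).round(1),len(q))
    a=np.arctan2(*(H[:,:2].mean(0)-r)[::-1]); print('dir',np.degrees(a).round(1),'span',t.min().round(),t.max().round(),'grip',(r+95*np.array([np.cos(a),np.sin(a)])).round(1))
E
python3 - <<'E'
from h import *
im,d,c=load('w24')
pan2(c,d,im,(262,20,342,104),(295,95,345,205),14)
to(470,-330,300,-19)
E
```

```text
pan [ 513.7 -328.9] rms 1.09 881 z [51.6 52.8]
45 [ 509.8 -383.5   51.3] -94.1 288
65 [ 508.3 -403.5   51.3] -94.2 268
85 [ 506.8 -423.5   51.4] -94.2 252
105 [ 505.4 -443.5   51.4] -94.2 244
125 [ 504.6 -459.9   51.3] -94.0 150
dir -94.2 span 30.0 139.0 grip [ 506.8 -423.7]
shift [  8.5 -84.7 -44.2] turn [ 0.06 -0.55  0.01] | now [ 434.8 -407.5  255.8] rows>= 2.3 t 51.3 F [-0.1  0.7 -0.4] op 45.3
```

```bash
python3 - <<'E'
from h import *
im,d,c=load('w24')
print(onplane(c,[(335,238),(340,262),(505,180)],60).round(0)); print(onplane(c,[(245,245),(90,290)],60).round())
P,u,v=cloud(c,d)
m=(P[:,0]>440)&(P[:,0]<580)&(P[:,1]<-440)&(P[:,2]>45)&(P[:,2]<120)&(v<300)&(im[v,u].max(1)>120); print(P[m].min(0),P[m].max(0))
to(507.9,-408.7,130,-4.2); to(507.9,-408.7,28.5,-4.2)
E
```

```text
[[ 495. -513.   60.]
 [ 493. -544.   60.]
 [ 687. -510.   60.]]
[[ 399. -488.   60.]
 [ 208. -484.   60.]]
[ 493.15763446 -610.00981325   47.71172968] [ 579.960691   -442.4924254    86.93263019]
shift [ 68.3 -22.8 126.4] turn [  0.13  -0.54 -14.79] | now [ 434.8 -407.5  255.8] rows>= 3.5 t 51.3 F [-0.1  0.7 -0.4] op 45.3
shift [ 67.4 -22.9 227.9] turn [  0.13  -0.54 -14.79] | now [ 434.8 -407.5  255.8] rows>= 5.7 t 51.3 F [-0.1  0.7 -0.4] op 45.3
```

Emit:
apply_moves(
  commands=[
    [[3,-1,4],[0,-0.5,-1]],
    [[8,-3,12],[0,-0.5,-2]],
    [[15,-5,24],[0,-0.5,-4]],
    [[23,-8,38],[0,-0.5,-6]],
    [[32,-11,54],[0,-0.5,-8]],
    [[41,-14,72],[0,-0.5,-10]],
    [[50,-17,90],[0,-0.5,-12]],
    [[58,-20,106],[0,-0.5,-13.5]],
    [[64,-22,118],[0,-0.5,-14.5]],
    [[68,-23,126],[0,-0.5,-14.8]],
    [[68,-23,126],[0,-0.5,-14.8]],
    [[68,-23,126],[0,-0.5,-14.8]],
    [[68,-23,126],[0,-0.5,-14.8]],
    [[68,-23,126],[0,-0.5,-14.8]],
  ],
  grip=50,
)

```text
t: 52.48
eef_pos: [507.8, -409.2, 131.8]
tcp_rot: [3.135, -0.116, 0.003]
force: [0.4, -0.8, -0.3]
opening: 0.585
```

```bash
python3 - <<'E'
from h import *
im,d,c=snap('wrist','w25')
pan2(c,d,im,(180,0,320,140),(215,100,290,300),14)
to(507.9,-408.7,28.5,-4.2)
E
```

```text
pan [ 513.8 -328.5] rms 0.5 2126 z [51.6 52.6]
45 [ 510.3 -383.2   51.8] -93.7 578
65 [ 508.9 -403.    51.8] -93.8 538
85 [ 507.6 -423.1   51.7] -93.7 491
105 [ 506.2 -442.9   51.7] -93.8 465
125 [ 505.3 -459.2   51.7] -93.7 252
dir -93.8 span 30.0 138.0 grip [ 507.6 -423.3]
shift [-1.000e-01 -9.000e-01  1.032e+02] turn [ 0.22 -0.1  -0.04] | now [ 507.7 -409.2  131.7] rows>= 2.5 t 52.5 F [ 0.4  0.2 -0.1] op 50.0
```

View pics/w25.png

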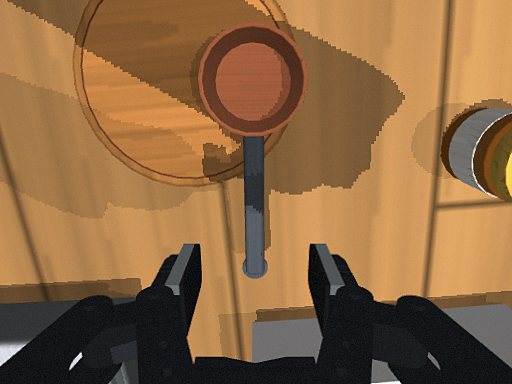

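The handle at (254,200) is aligned with the pads. Descend and grip.

Emit:
apply_moves(
  commands=[
    [[0.5,-0.5,12],[0,0,0.4]],
    [[0.5,-0.5,26],[0,0,0.4]],
    [[0.5,-0.5,42],[0,0,0.4]],
    [[0.5,-0.5,58],[0,0,0.4]],
    [[0.5,-0.5,72],[0,0,0.4]],
    [[0.5,-0.5,84],[0,0,0.4]],
    [[0.5,-0.5,94],[0,0,0.4]],
    [[0.5,-0.5,101],[0,0,0.4]],
    [[0.5,-0.5,103],[0,0,0.4]],
    [[0.5,-0.5,103],[0,0,0.4]],
    [[0.5,-0.5,103],[0,0,0.4]],
  ],
)

```text
t: 53.45
eef_pos: [508.9, -409.4, 29.3]
tcp_rot: [3.134, -0.127, 0.004]
force: [0.6, 0.1, -0.3]
opening: 0.584
```

Emit:
apply_moves(
  commands=[
    [[0,0,0],[0,0,0]],
    [[0,0,0],[0,0,0]],
    [[0,0,0],[0,0,0]],
    [[0,0,0],[0,0,0]],
    [[0,0,0],[0,0,0]],
    [[0,0,0],[0,0,0]],
    [[0,0,0],[0,0,0]],
    [[0,0,0],[0,0,0]],
    [[0,0,0],[0,0,0]],
  ],
  grip=4,
  squeeze=60,
)

```text
t: 54.2
eef_pos: [509.3, -409.8, 29.9]
tcp_rot: [3.134, -0.127, 0.006]
force: [-0.1, -0.2, 4.6]
opening: 0.153
```

```bash
python3 - <<'E'
from h import *
s=read_state();p=s['eef_pos']; to(p[0]+464-513.8,p[1]-318+328.7,p[2],-4.0)
E
```

```text
shift [-50.5  -6.6  -0.2] turn [ 0.3  -0.21 -0.64] | now [ 509.3 -409.8   29.9] rows>= 1.2 t 54.2 F [-0.1 -0.2  4.6] op 13.1
```

Emit:
apply_moves(
  commands=[
    [[0,0,-4],[0,0,0]],
    [[0,0,-9],[0,0,0]],
    [[-2,0,-13],[0,0,0]],
    [[-8,-1,-15],[0,0,0]],
    [[-16,-2,-15],[0,0,0]],
    [[-25,-3,-15],[0,0,0]],
    [[-34,-4,-15],[0,0,0]],
    [[-42,-5,-15],[0,0,0]],
    [[-48,-6,-15],[0,0,0]],
    [[-50.5,-6.5,-15],[0,0,0]],
    [[-50.5,-6.5,-15],[0,0,0]],
    [[-50.5,-6.5,-13],[0,0,0]],
    [[-50.5,-6.5,-9],[0,0,0]],
    [[-50.5,-6.5,-5],[0,0,0]],
    [[-50.5,-6.5,-2],[0,0,0]],
    [[-50.5,-6.5,0],[0,0,0]],
    [[-50.5,-6.5,0.5],[0,0,0]],
    [[-50.5,-6.5,0.5],[0,0,0]],
    [[-50.5,-6.5,0.5],[0,0,0]],
  ],
)

```text
t: 55.78
eef_pos: [459.7, -399.1, 29.7]
tcp_rot: [3.134, -0.127, 0.005]
force: [-1.8, 1.3, 4.2]
opening: 0.148
```

Emit:
apply_moves(
  commands=[
    [[0,0,0],[0,0,0]],
    [[0,0,0],[0,0,0]],
    [[0,0,0],[0,0,0]],
    [[0,0,0],[0,0,0]],
    [[0,0,0],[0,0,0]],
    [[0,0,0],[0,0,0]],
    [[0,0,-4],[0,0,0]],
    [[0,0,-10],[0,0,0]],
    [[0,0,-20],[0,0,0]],
    [[0,0,-34],[0,0,0]],
    [[0,0,-50],[0,0,0]],
    [[0,0,-68],[0,0,0]],
    [[0,0,-88],[0,0,0]],
    [[0,0,-110],[0,0,0]],
    [[0,0,-134],[0,0,0]],
    [[0,0,-158],[0,0,0]],
    [[0,0,-180],[0,0,0]],
    [[0,0,-195],[0,0,0]],
    [[0,0,-200],[0,0,0]],
    [[0,0,-200],[0,0,0]],
  ],
  grip=45,
)

```text
t: 57.45
eef_pos: [460.0, -398.6, 232.6]
tcp_rot: [3.131, -0.127, 0.011]
force: [-0.3, -0.1, -1.0]
opening: 0.528
```

Emit:
apply_moves(
  commands=[
    [[0,0,0],[0,0,0]],
    [[0,0,0],[0,0,0]],
    [[0,0,0],[0,0,0]],
    [[0,0,0],[0,0,0]],
  ],
)

```text
t: 57.78
eef_pos: [459.5, -398.3, 231.5]
tcp_rot: [3.132, -0.127, 0.008]
force: [0.4, -0.0, -0.4]
opening: 0.53
```

```bash
python3 - <<'E'
from h import *
im,d,c=snap('wrist','w26')
snap('side','s26');snap('top','t26')
a,b,_=load('top0');a2,b2,_=load('t26')
E
```

```text
(no output)
```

View pics/w26.png

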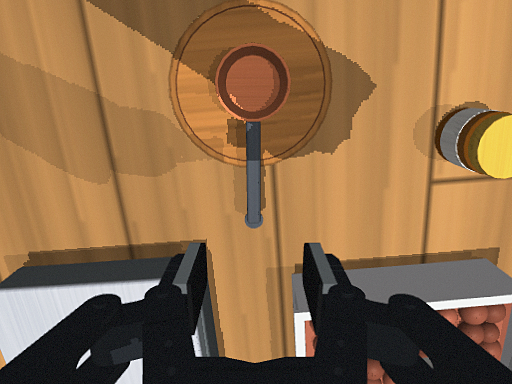

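View pics/s26.png

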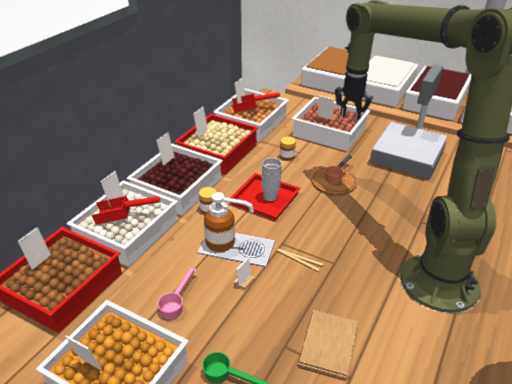

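View pics/t26.png

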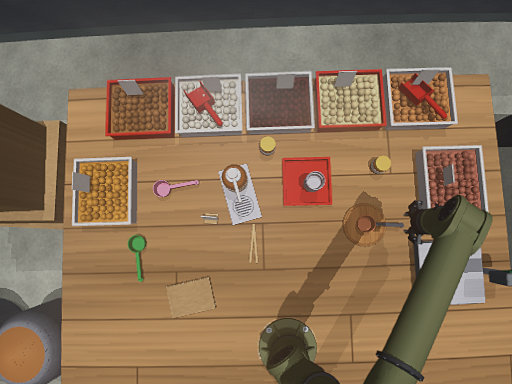

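The pan is centred on the board at (252,83). I run a final numeric check.

```bash
python3 - <<'E'
from h import *
im,d,c=load('w26'); pan2(c,d,im,(205,35,300,125),(235,115,272,228),14)
im,d,c=load('t26'); rim(c,d,(626,-114),154,tol=10)
im,d,c=load('s26'); 
try: rim(c,d,(626,-114),154,tol=8)
except Exception as e: print('x')
P,u,v=cloud(c,d);m=(np.hypot(P[:,0]-654,P[:,1]-182)<14);print('pump z',np.percentile(P[m,2],[90,97]).round(1))
for n in('s9','s26'):
    im,d,c=load(n);i=cv2.resize(im[150:215,240:305,::-1],None,fx=6,fy=6,interpolation=cv2.INTER_CUBIC);cv2.imwrite('pics/%szz.png'%n,i)
cv2.imwrite('pics/cmp.png',np.hstack([cv2.imread('pics/s9zz.png'),cv2.imread('pics/s26zz.png')]))
a=load('top0')[0].astype(int);b=load('t26')[0].astype(int);D=abs(a-b).max(2)
for nm,(x,y) in dict(jar1=(268,145),jar2=(382,163),card=(210,217),tongs=(253,243)).items(): print(nm,D[y-12:y+13,x-12:x+13].mean().round(1))
E
```

```text
pan [ 466.5 -317.8] rms 0.54 990 z [51.6 52.8]
45 [ 462.4 -372.4   51.6] -94.3 311
65 [ 461.  -392.3   51.6] -94.3 295
85 [ 459.6 -412.4   51.7] -94.2 267
105 [ 457.9 -432.3   51.7] -94.3 261
125 [ 456.6 -448.9   51.5] -94.3 162
dir -94.3 span 30.0 139.0 grip [ 459.5 -412.5]
rim [ 625.  -116.9   32.8] rms 0.15 n 51 zmed 152.3
rim [ 621.1 -110.    36.8] rms 2.25 n 87 zmed 150.4
pump z [202.  203.9]
jar1 2.7
jar2 2.4
card 2.8
tongs 2.7
```

View pics/cmp.png

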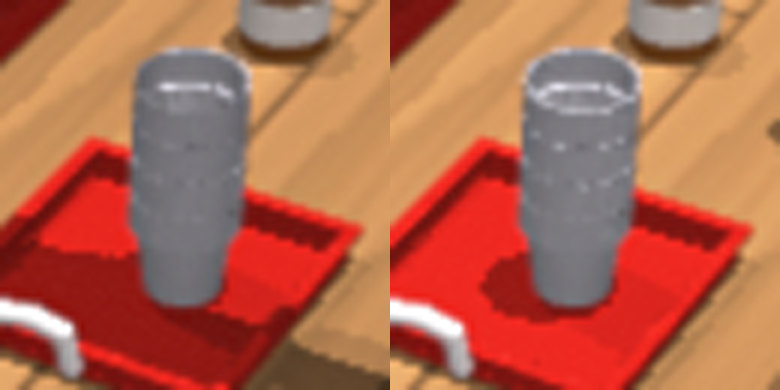

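The stack is straight and unchanged, with collars evenly spaced. Everything checks out, so I hand in.

```bash
python3 -c "
from bench import *
print(sign_off())"
```

```text
the job is handed in; nothing more can be done
None
```

I served the tasting and cleared the cups, then handed the job in after about 58 s of the 210 s allowed; it reported no verdict.

**What I did**
- **Cups:** I nested the three loose cups onto cup0 in the red tray.
- **Pump:** I stood the pan on the drip plate, pressed the pump head to its stop (TCP at 182 mm, force 12.7 N), and let it spring back. Its top read about 200 mm again.
- **Pan:** I carried the pan level to the board. Between opening the gripper and the next picture it ended up about 51 mm off centre with its handle turned. I took this for the announced knock. I gripped it again and set it back in the middle.

**Last checks**
- **Pan:** it stands level, about 3 mm from the board's centre.
- **Stack:** it is straight, with its rim at about 152–153 mm (154 mm nominal; the depth readings run about 1 mm low).
- **Bystanders:** the jars, card and tongs look unchanged between the first and last top views.

**Checks that failed or disagreed**
- The side camera's fit of the stack's rim was coarse (2 mm rms) and lay about 6 mm from the others, so I relied on the wrist and top views.
- The side camera put the pump top at 202–204 mm, a few millimetres high.
- The first automatic pan fit on the board broke down; a tighter mask fixed it.

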